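# Load the deburring tumbler and set its lever dial

### The arm

A 6-joint arm with a two-finger parallel gripper is mounted at the origin on the work surface. World frame = base frame: x ahead of the robot, y to its left, z up, the work surface at z = 0. Lengths are in m, angles in degrees, forces in N, time in s.
With the tool pointing down it reaches from about 0.25 to 0.725 m from the base axis. Payload 9.7 kg.
Tool frame: the origin (TCP) lies at the very end of the fingers, on their centre line; the grasp point (between the pads) lies 19 mm behind it; z points along the fingers, y is the direction in which the jaws open and shut (so a half turn about z gives the same grasp; the last joint's range is limited). The gripper opens to 85 mm and grips with 20 to 120 N. Pads are 22 mm wide; open, the fingers measure 114 mm over their backs; the gripper's body (76 mm by 85 mm) begins 54 mm behind the grasp point. The pads swing forward as they close: fully open they stand 13 mm farther back than shut.
Start: joints at [68.87, 4.979, 10.078, 95.1, 0, 90], TCP at [0.198, 0.513, 0.231] pointing down, gripper open.
Joint ranges: [-179.16, 179.16], [-48.56, 103.87], [-65.8, 70.77], [-126.05, 130.52], [-82.76, 87.17], [-180, 180]. Speed limits (degrees/s): [127.2, 127.2, 147.25, 180, 180, 180].

### API

Orientations are given as [roll, pitch, yaw] about the fixed x, y, z axes, in that order (R = Rz(yaw) Ry(pitch) Rx(roll)).
In Python, from workcell import bot gives the robot as it stands.
- The arm moves only by the shell command python3 -m pendant 'ROWS' [FORCE]. ROWS is JSON, a list that holds one entry, the list of rows, each a list of 7 numbers: the shift along the tool's x, y, z in cm, then the turn, a rotation vector about the tool's x, y, z in rad, then the opening in per cent of the stroke, from 0 (shut) to 100 (fully open). In form: [[[dx, dy, dz, ax, ay, az, gripper], ...]]. A call has 1 to 5 rows; each row shifts and turns the pose as measured when the row begins, along the tool's axes as they then stand; what a row does not reach is not made up. A row lasts 1/12 s, in which the tool goes at most 41.7 mm and 7.16 degrees, less where a joint would pass 70% of its speed; a pose out of reach is approached as far as the arm can. A call with a gripper value outside its range is refused whole. The fingers move at their own pace and stop on an object; FORCE is the grip in N (left out, the last holds). Time passes only in rows, so rows that do not move let the fingers close. It gives the time, the measured TCP pose, the force and the opening at its end, in the units of the state.
- bot.get_obs(): the state, without advancing time (a new reading comes with each control period).
- bot.camera(name): name is "scene" or "top" or "wrist"; returns the picture (480x640x3 uint8, red, green, blue); there is no depth.
- bot.get_calibration(name): a dict with "intrinsics" (3x3 intrinsics, pixels), "pose" (4x4, takes a point from camera to world coordinates); the wrist camera has in their place "T_tool_cam" (4x4, takes a point from camera to tool coordinates, whose origin is the TCP and whose axes are the flange's). Camera axes: x right, y down, z forward; pixel columns grow to the right and rows downward; lengths in m; the calibration is good to about 2 mm. A picture is of the moment at which its call begins: read the wrist's pose just before it. get_calibration takes no time and is no camera call.
- bot.job_done(): hands the job in, once; it reports no verdict.
Trained networks look in the newest picture that a camera, given by its name, has taken for a name from the list of things; names that differ only in an ending like _2 or _b are one class to them, and where a whole thing is asked for, a point or a joint stands for the part that bears it (a point fixed in the world has none). Each returns a list of dicts, best first, with "confidence" (0 to 1); they miss things now and then, are a little off and sometimes report something else, mostly with a low value. They report only what shows in the picture. A call takes as long as a camera call. They do not tell look-alikes from the thing itself.
- bot.masks_of(camera, thing): "pixels" (480x640 bool, what is visible of it) and "extent" ([left, top, right, bottom] in pixels, round what is visible of it).
- bot.mark_of(camera, thing): "uv" ([column, row] in pixels: a listed point, or the origin of a listed thing).
The state is a dict: "time": time; "q": joint angles; "qd": joint speeds; "joint_efforts": joint torques, N m; "ee_pos": TCP position; "tcp_rot": TCP orientation; "wrist_force": force on the tool from outside, world axes, zero at the start; "torque": the same for the moment, N m; "opening": finger opening in m.
Only numpy, scipy, OpenCV 4.12 (cv2) and the standard library are available. Lean on these libraries where they do the work, as an engineer would, in place of code of your own. Each camera call takes 0.05 s, during which the arm holds its last target. There are 200 camera calls.

### The job

Tip all six nuts out of the cup into the tumbler's bowl and stand the empty cup upright on the metal sheet again. Then turn the lever dial on the control box until the lever points at the small clip on the edge of its scale, and leave it there. Do not press the stop button, and do not shift or knock over anything else on the bench.

Things in the scene. Friction and masses are not known exactly. Their poses are not given: they have to be found in the camera images.
- sheet: flat bare metal sheet lying fixed on the bench, 200 (x) x 280 (y) x 4 mm thick; origin at the centre of its underside. The cup, the can, the jar and the tin stand on it
- cup: open straight steel cup, outer diameter 62, height 70, wall 3, floor 4 mm, no handle, 84 to 168 g; origin at the centre of its underside, z up. Stands on the sheet, six nuts inside. Can, jar and tin stand round it, one each on its +x, +y and -y side, centres 100 to 115 mm from the cup's axis; its -x side, which faces world -x within 32 deg, is open
- nut0: plain steel hex nut, 21 mm across corners (about 18 across flats), 10 mm high, 17 g, smooth and oily (friction coefficient 0.16 to 0.24 on anything); origin at the centre of its underside. At the start the six lie in the cup in two layers of three
- nut1: plain steel hex nut, 21 mm across corners (about 18 across flats), 10 mm high, 17 g, smooth and oily (friction coefficient 0.16 to 0.24 on anything); origin at the centre of its underside. At the start the six lie in the cup in two layers of three
- nut2: plain steel hex nut, 21 mm across corners (about 18 across flats), 10 mm high, 17 g, smooth and oily (friction coefficient 0.16 to 0.24 on anything); origin at the centre of its underside. At the start the six lie in the cup in two layers of three
- nut3: plain steel hex nut, 21 mm across corners (about 18 across flats), 10 mm high, 17 g, smooth and oily (friction coefficient 0.16 to 0.24 on anything); origin at the centre of its underside. At the start the six lie in the cup in two layers of three
- nut4: plain steel hex nut, 21 mm across corners (about 18 across flats), 10 mm high, 17 g, smooth and oily (friction coefficient 0.16 to 0.24 on anything); origin at the centre of its underside. At the start the six lie in the cup in two layers of three
- nut5: plain steel hex nut, 21 mm across corners (about 18 across flats), 10 mm high, 17 g, smooth and oily (friction coefficient 0.16 to 0.24 on anything); origin at the centre of its underside. At the start the six lie in the cup in two layers of three
- tumbler: vibratory tumbler fixed to the bench: round foot (170 mm dia) with an open round grey bowl; origin at the centre of its underside. Bowl: rim outer diameter 190 mm, 125 mm above the bench, wall 4, inner floor 130 mm dia at 56 mm height, sides flaring out; a cone (36 mm dia at its foot, 16 at its top) stands in the middle up to 101 mm height
- control: control box fixed to the bench, 170 (x) x 250 (y) x 60 mm high; origin at the centre of its underside. On top: the lever dial (axis at x = 0, y = -35 mm in the box frame, round metal scale plate 156 mm dia) and a round stop button (axis at x = 30, y = 85 mm, 38 mm dia, top 22 mm above the panel)
- dial_axis (a point): point on the dial's axis at panel height (60 mm above the bench); axes as the box
- dial (a joint): dial angle in rad: 0 = off, grows clockwise seen from above, stops at 0 and 4.71; starts between 0 and 0.5. Lever direction in the box frame (counter-clockwise from box +x) = 2.356 - angle. Friction of about 0.08 N m holds it where it is left; no spring
- lever_tip (a point): tip of the dial's lever, a straight black bar 11 mm wide that reaches 55 mm from the dial's axis; its underside is 10 and its top 26 mm above the panel (this point at 18 mm). Hub diameter 40, height 28 mm. The lever can be pushed round from its side
- clip: T-shaped dark steel clip fixed at the scale's edge, marking the wanted setting: a radial bar 9 mm wide, 5 high, 60 to 80 mm from the dial's axis, ending in a block 22 mm wide, 14 high, 76 to 84 mm out. Origin on the dial's axis at panel height; its x axis points from there to the clip. It lies 1.9 to 4.3 rad of dial angle from off
- clip_point (a point): where the lever tip (point lever_tip) is when the lever points exactly at the clip: on the clip's line, 55 mm from the dial's axis, 18 mm above the panel
- stop (a joint): press of the stop button in m: 0 = up, 0.006 = fully down (8 N)
- can: upright can, 60 mm dia, 130 mm high, bystander; origin at the centre of its underside
- jar: upright jar with a lid, 62 mm dia, 100 mm high, bystander; origin at the centre of its underside
- tin: closed square tin, 55 x 55 x 80 mm high, bystander; origin at the centre of its underside
- tape: roll of tape lying flat, 84 mm dia, 25 mm high, bystander between the stations; origin at the centre of its underside
- magnet: L-shaped welding magnet, 60 x 40 mm, 50 mm high, bystander between the stations; origin at the centre of its underside
- wrench: wrench 180 mm long, lying flat beyond the work along its x axis, bystander; origin on the bench under it
- hammer: hammer 260 mm long, lying flat beyond the work along its x axis, bystander; origin on the bench under it
Not all that is in view belongs to the job. Leave any blue or purple look-alike of the cup alone.

How it is judged (in metres and radians):
On the way, in this order (a step that is already met when the one before it is completed fails the run):
1. all six nuts are in the tumbler's bowl (horizontal distance between each of nut0, nut1, nut2, nut3, nut4, nut5 and tumbler below 0.088 m and height (world z) of nut0 between 0.05 and 0.115 m and height (world z) of nut1 between 0.05 and 0.115 m and height (world z) of nut2 between 0.05 and 0.115 m and height (world z) of nut3 between 0.05 and 0.115 m and height (world z) of nut4 between 0.05 and 0.115 m and height (world z) of nut5 between 0.05 and 0.115 m), for 0.2 s.
2. the cup stands upright on the sheet, let go, with the nuts in the bowl (all of step 1 and angle between cup's own z axis and vertical below 0.1 rad and height (world z) of cup between 0.001 and 0.009 m and x of cup in the frame of sheet between -0.1 and 0.1 m and y of cup in the frame of sheet between -0.14 and 0.14 m and contact force between the fingers and cup below 0.3 N), for 0.2 s.
3. the lever points at the clip and stays there (horizontal distance between lever_tip and clip_point below 0.005 m and velocity of joint dial between -0.05 and 0.05 rad/s), for 0.3 s.
At the end, for the whole second after the job is handed in: All six nuts lie at rest in the bowl below its rim, the empty cup stands upright (within 0.1 rad) and released on the sheet, and the lever tip is within 5 mm (about 5 degrees) of the clip's line, at rest (all of step 2 and all of step 3 and linear speed of each of nut0, nut1, nut2, nut3, nut4, nut5, cup below 0.02 m/s); the robot touches nothing.
It fails at once if the stop button is pressed (more than 2 mm) (value of joint stop above 0.002 m).
It fails at once if a bystander is moved by more than 30 mm or knocked over (distance of any of can, jar, tin, tape, magnet, wrench, hammer from where it was at the start of the episode above 0.03 m or angle between any of can, jar, tin, magnet's own z axis and vertical above 0.5 rad).
It also fails if it takes over 72 s, if anything falls off the work surface, if the arm or the gripper's body presses on something with over 40 N, if the wrist force passes 120 N, or if a joint passes its speed limit or range.

## Working session

There is one attempt and no reset: what is moved stays moved. The work goes in short steps, Python scripts to look and compute and a shell command to move; the robot and the scene stay as the last step left them, time stands still between calls to the robot, and variables do not carry over. Pictures are saved under pics/ and viewed, about 8 in all and at most 12, crops included, and the job is handed in when it is done.

```bash
ls; mkdir -p pics
cat > h.py <<'E'
import numpy as np, cv2
from scipy.spatial.transform import Rotation as R
from workcell import bot
def cal(n):
    c=bot.get_calibration(n); K=np.array(c["intrinsics"])
    if "pose" in c: T=np.array(c["pose"])
    else:
        o=bot.get_obs(); W=np.eye(4); W[:3,:3]=R.from_euler('xyz',o["tcp_rot"],degrees=True).as_matrix(); W[:3,3]=o["ee_pos"]
        T=W@np.array(c["T_tool_cam"])
    return K,T
def ray(n,uv,z):
    K,T=cal(n); d=T[:3,:3]@np.linalg.solve(K,[uv[0],uv[1],1]); return T[:3,3]+d*(z-T[2,3])/d[2]
def proj(n,P):
    K,T=cal(n); p=K@(T[:3,:3].T@(np.array(P)-T[:3,3])); return p[:2]/p[2]
def save(n,f,crop=None,s=1):
    im=bot.camera(n)[:,:,::-1]
    if crop: im=im[crop[1]:crop[3],crop[0]:crop[2]]
    cv2.imwrite('pics/'+f,cv2.resize(im,None,fx=s,fy=s))
E
python3 - <<'E'
from h import *
np.set_printoptions(precision=3,suppress=True)
print(bot.get_obs())
for n in("top","scene"):
    save(n,n+'0.png'); print(n,cal(n)[1][:3,3])
    for t,z in dict(sheet=0,cup=.004,tumbler=0,control=0,can=.004,jar=.004,tin=.004,tape=0,magnet=0,wrench=0,hammer=0,lever_tip=.078,clip_point=.078,dial_axis=.06).items():
        for m in bot.mark_of(n,t)[:3]:
            print(t,np.round(m["uv"],1),round(m["confidence"],2),ray(n,m["uv"],z)[:2])
E
```

```text
pics
{'time': 0.0, 'q': array([68.872,  5.011, 10.036, 95.1  ,  0.   , 89.999]), 'qd': array([ 0.052, -0.024, -0.005,  0.045, -0.016, -0.04 ]), 'joint_efforts': array([  0.002, -52.039,  46.479,   0.016,  -0.   ,  -0.   ]), 'ee_pos': array([0.198, 0.513, 0.231]), 'tcp_rot': array([-179.925,   -0.   ,  158.873]), 'wrist_force': array([0.502, 0.083, 0.182]), 'torque': array([ 0.004,  0.016, -0.045]), 'opening': 0.08541088629915831}
top [0.359 0.007 1.429]
sheet [307.8 262.6] 0.97 [0.562 0.011]
sheet [203.1 290.9] 0.6 [0.495 0.262]
cup [308.1 190.1] 0.95 [0.741 0.01 ]
cup [295.5 342. ] 0.94 [0.373 0.041]
cup [307.1 272.3] 0.93 [0.538 0.013]
tumbler [442.1 287.3] 0.81 [ 0.501 -0.31 ]
control [232.3 337.9] 0.51 [0.383 0.19 ]
can [263.5 281.6] 0.6 [0.516 0.117]
jar [306.7 229.2] 0.74 [0.643 0.014]
tin [345.9 261.5] 0.64 [ 0.564 -0.08 ]
tin [309.5 270.4] 0.58 [0.542 0.007]
tin [444.3 289.6] 0.46 [ 0.495 -0.314]
tape [302.6 271.8] 0.63 [0.54  0.024]
tape [387.5 327.8] 0.57 [ 0.405 -0.177]
tape [182.3 289.5] 0.29 [0.498 0.312]
magnet [233.  334.2] 0.64 [0.392 0.189]
wrench [238.3 172.7] 0.91 
[... 358 characters left out ...]
0.381 0.039]
cup [313.9 257.1] 0.64 [0.538 0.018]
tumbler [190.  257.1] 0.95 [ 0.503 -0.311]
tumbler [430.3 245.3] 0.22 [0.501 0.354]
control [427.6 248.5] 0.69 [0.517 0.341]
can [345.6 253.9] 0.69 [0.53  0.105]
jar [313.1 264.3] 0.71 [0.572 0.011]
jar [320.  277.5] 0.63 [0.633 0.021]
tin [277.  261.9] 0.98 [ 0.552 -0.082]
tape [246.2 237.7] 0.84 [ 0.415 -0.161]
magnet [366.7 227.2] 0.8 [0.385 0.196]
magnet [416.2 228.6] 0.63 [0.406 0.342]
wrench [404.1 317.8] 0.74 [0.801 0.192]
wrench [242.1 235.9] 0.4 [ 0.404 -0.173]
lever_tip [435.3 216.4] 0.53 [0.475 0.366]
clip_point [398.2 219.4] 0.42 [0.483 0.257]
clip_point [188.8 259.3] 0.32 [ 0.633 -0.296]
dial_axis [415.7 226.6] 0.94 [0.495 0.305]
```

Run:
```python
import cv2
a=cv2.imread('pics/top0.png')[140:400,120:520]
cv2.imwrite('pics/top0c.png',cv2.resize(a,None,fx=2,fy=2,interpolation=cv2.INTER_CUBIC))
```

```text
(no output)
```

View pics/top0c.png

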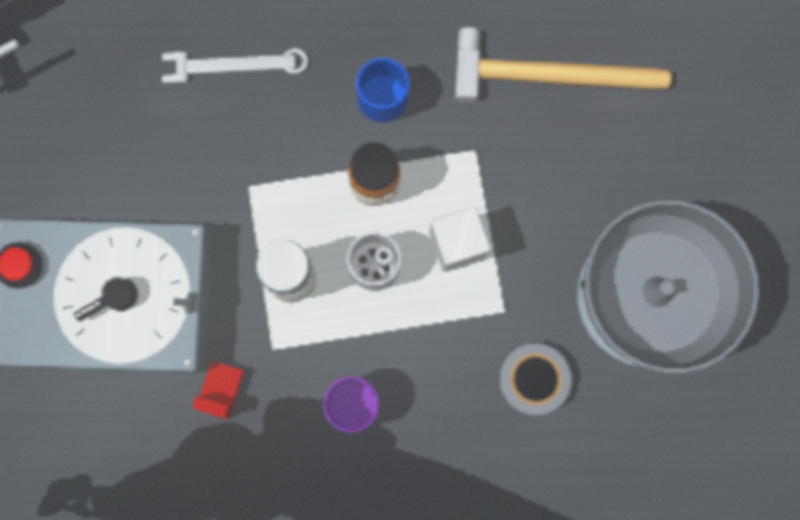

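View pics/scene0.png

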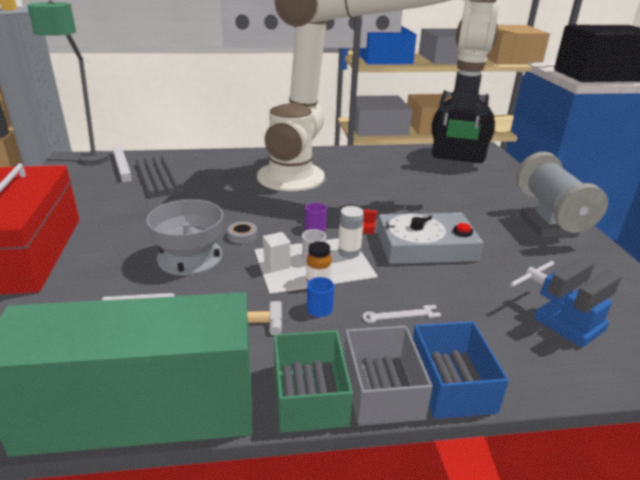

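Candidates for the cup in the top image are blue (308,190), purple (295,342) and bare steel with nuts in it (307,272). The steel one is the right cup. The can stands on its left, the jar above it and the tin on its right. The lever points down-left and the clip is on the right edge of the scale (~213,291). I'll approach from -x, tilted about 35° down so the gripper clears the purple cup.

```bash
cat >> h.py <<'E'
import json
def tool(yaw,d,roll=0):  # z axis at heading yaw, depression d; roll about tool z; roll 0: x axis down-ish, y horizontal
    a,b=np.radians([yaw,d]); z=np.array([np.cos(a)*np.cos(b),np.sin(a)*np.cos(b),-np.sin(b)])
    y=np.array([-np.sin(a),np.cos(a),0]); x=np.cross(y,z)
    return R.from_matrix(np.c_[x,y,z])*R.from_euler('z',roll,degrees=True)
def plan(P,Rt,n,g):
    o=bot.get_obs(); p=np.array(o["ee_pos"]); r=R.from_euler('xyz',o["tcp_rot"],degrees=True)
    w=(r.inv()*Rt).as_rotvec(); rows=[]
    for i in range(n):
        ri=r*R.from_rotvec(w*i/n); d=ri.inv().apply((np.array(P)-p)/n)*100
        rows.append([round(float(v),1) for v in d]+[round(float(v),3) for v in w/n]+[g])
    print("deg/row",round(np.degrees(np.linalg.norm(w))/n,2),"mm/row",round(1000*np.linalg.norm(np.array(P)-p)/n,1))
    for i in range(0,n,5): print(json.dumps([rows[i:i+5]]).replace(' ',''))
def st():
    o=bot.get_obs(); print({k:np.round(o[k],3).tolist() for k in("time","q","ee_pos","tcp_rot","wrist_force","opening")})
E
python3 - <<'E'
from h import *
for ro in (0,180): plan([.36,-.01,.26],tool(10,35,ro),20,100)
# steel cup crop
cv2.imwrite('pics/c.png',cv2.resize(cv2.imread('pics/scene0.png')[190:320,240:400],None,fx=4,fy=4,interpolation=cv2.INTER_CUBIC))
E
```

```text
deg/row 3.13 mm/row 27.4
[[[-1.7,-2.1,-0.1,-0.013,-0.047,-0.025,100],[-1.6,-2.2,-0.1,-0.013,-0.047,-0.025,100],[-1.6,-2.2,-0.0,-0.013,-0.047,-0.025,100],[-1.5,-2.3,-0.0,-0.013,-0.047,-0.025,100],[-1.5,-2.3,0.0,-0.013,-0.047,-0.025,100]]]
[[[-1.4,-2.3,0.1,-0.013,-0.047,-0.025,100],[-1.4,-2.4,0.1,-0.013,-0.047,-0.025,100],[-1.3,-2.4,0.1,-0.013,-0.047,-0.025,100],[-1.2,-2.4,0.2,-0.013,-0.047,-0.025,100],[-1.2,-2.5,0.2,-0.013,-0.047,-0.025,100]]]
[[[-1.1,-2.5,0.2,-0.013,-0.047,-0.025,100],[-1.0,-2.5,0.2,-0.013,-0.047,-0.025,100],[-0.9,-2.6,0.2,-0.013,-0.047,-0.025,100],[-0.9,-2.6,0.2,-0.013,-0.047,-0.025,100],[-0.8,-2.6,0.3,-0.013,-0.047,-0.025,100]]]
[[[-0.7,-2.6,0.3,-0.013,-0.047,-0.025,100],[-0.6,-2.7,0.3,-0.013,-0.047,-0.025,100],[-0.5,-2.7,0.2,-0.013,-0.047,-0.025,100],[-0.5,-2.7,0.2,-0.013,-0.047,-0.025,100],[-0.4,-2.7,0.2,-0.013,-0.047,-0.025,100]]]
deg/row 7.62 mm/row 27.4
[[[-1.7,-2.1,-0.1,-0.061,0.017,0.117,100],[-1.9,-1.9,-0.3,-0.061,0.017,0.117,100],[-2.1,-1.7,-0.4,-0.061,0.017,0.117,100],[-2.3,-1.4,-0.6,-0.061,0.017,0.117,100],[-2.4,-1.1,-0.7,-0.061,0.017,0.117,100]]]
[[[-2.5,-0.7,-0.8,-0.061,0.017,0.117,100],[-2.6,-0.4,-0.9,-0.061,0.017,0.117,100],[-2.6,-0.0,-0.9,-0.061,0.017,0.117,100],[-2.5,0.3,-0.9,-0.061,0.017,0.117,100],[-2.5,0.7,-1.0,-0.061,0.017,0.117,100]]]
[[[-2.4,1.0,-0.9,-0.061,0.017,0.117,100],[-2.2,1.4,-0.9,-0.061,0.017,0.117,100],[-2.0,1.7,-0.9,-0.061,0.017,0.117,100],[-1.8,1.9,-0.8,-0.061,0.017,0.117,100],[-1.5,2.2,-0.7,-0.061,0.017,0.117,100]]]
[[[-1.2,2.4,-0.6,-0.061,0.017,0.117,100],[-1.0,2.5,-0.4,-0.061,0.017,0.117,100],[-0.6,2.6,-0.3,-0.061,0.017,0.117,100],[-0.3,2.7,-0.1,-0.061,0.017,0.117,100],[-0.0,2.7,0.0,-0.061,0.017,0.117,100]]]
```

View pics/c.png

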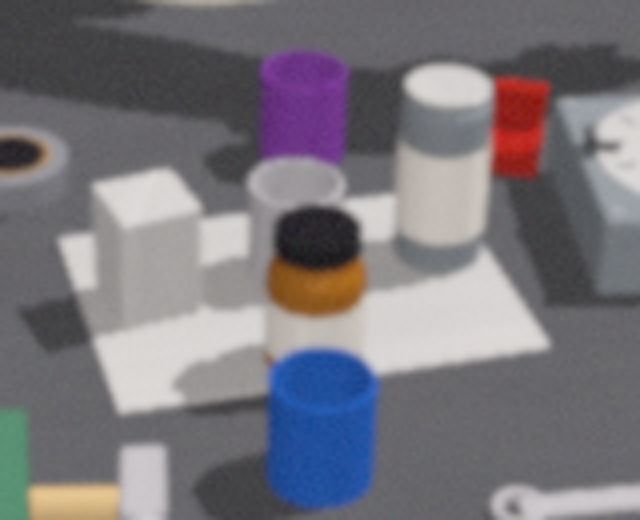

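The crop shows the steel cup (scene 314,235) between the tin, can and jar, with the purple cup behind it. I'll move to the standoff.

```bash
python3 -m pendant '[[[-1.7,-2.1,-0.1,-0.013,-0.047,-0.025,100],[-1.6,-2.2,-0.1,-0.013,-0.047,-0.025,100],[-1.6,-2.2,-0.0,-0.013,-0.047,-0.025,100],[-1.5,-2.3,-0.0,-0.013,-0.047,-0.025,100],[-1.5,-2.3,0.0,-0.013,-0.047,-0.025,100]]]'
python3 -m pendant '[[[-1.4,-2.3,0.1,-0.013,-0.047,-0.025,100],[-1.4,-2.4,0.1,-0.013,-0.047,-0.025,100],[-1.3,-2.4,0.1,-0.013,-0.047,-0.025,100],[-1.2,-2.4,0.2,-0.013,-0.047,-0.025,100],[-1.2,-2.5,0.2,-0.013,-0.047,-0.025,100]]]'
python3 -m pendant '[[[-1.1,-2.5,0.2,-0.013,-0.047,-0.025,100],[-1.0,-2.5,0.2,-0.013,-0.047,-0.025,100],[-0.9,-2.6,0.2,-0.013,-0.047,-0.025,100],[-0.9,-2.6,0.2,-0.013,-0.047,-0.025,100],[-0.8,-2.6,0.3,-0.013,-0.047,-0.025,100]]]'
python3 -m pendant '[[[-0.7,-2.6,0.3,-0.013,-0.047,-0.025,100],[-0.6,-2.7,0.3,-0.013,-0.047,-0.025,100],[-0.5,-2.7,0.2,-0.013,-0.047,-0.025,100],[-0.5,-2.7,0.2,-0.013,-0.047,-0.025,100],[-0.4,-2.7,0.2,-0.013,-0.047,-0.025,100]]]'
python3 - <<'E'
from h import *
st(); plan([.37,-.01,.25],tool(10,35),5,100)
E
```

```text
time: 1.92
ee_pos: [0.24, 0.3817, 0.2346]
tcp_rot: [177.3, 14.1, 166.1]
wrist_force: [1.0, -0.1, 0.3]
opening: 0.0854
time: 2.33
ee_pos: [0.2832, 0.2459, 0.2437]
tcp_rot: [176.1, 28.7, 173.4]
wrist_force: [-0.2, -1.0, 0.7]
opening: 0.0853
time: 2.75
ee_pos: [0.3539, 0.1704, 0.2734]
tcp_rot: [-177.7, 39.4, -177.2]
wrist_force: [0.4, -0.1, 0.0]
opening: 0.0857
time: 3.17
ee_pos: [0.464, 0.1041, 0.3315]
tcp_rot: [-169.9, 46.6, -165.4]
wrist_force: [0.4, 1.3, -0.7]
opening: 0.085
{'time': 3.167, 'q': [21.652, -48.534, -31.424, 61.581, -15.14, 4.989], 'ee_pos': [0.464, 0.104, 0.331], 'tcp_rot': [-169.919, 46.619, -165.368], 'wrist_force': [0.409, 1.303, -0.691], 'opening': 0.085}
deg/row 2.2 mm/row 33.8
[[[2.8,-1.8,-0.3,-0.023,-0.028,0.013,100],[2.8,-1.8,-0.4,-0.023,-0.028,0.013,100],[2.8,-1.9,-0.6,-0.023,-0.028,0.013,100],[2.7,-1.9,-0.7,-0.023,-0.028,0.013,100],[2.7,-1.9,-0.8,-0.023,-0.028,0.013,100]]]
```

Run:
```python
from h import *
plan([.50,.005,.23],tool(10,36),6,100)
```

```text
deg/row 1.71 mm/row 24.4
[[[1.1,-1.5,1.6,-0.019,-0.021,0.01,100],[1.1,-1.5,1.5,-0.019,-0.021,0.01,100],[1.1,-1.6,1.5,-0.019,-0.021,0.01,100],[1.2,-1.6,1.4,-0.019,-0.021,0.01,100],[1.2,-1.7,1.4,-0.019,-0.021,0.01,100]]]
[[[1.2,-1.7,1.3,-0.019,-0.021,0.01,100]]]
```

```bash
python3 -m pendant '[[[1.1,-1.5,1.6,-0.019,-0.021,0.01,100],[1.1,-1.5,1.5,-0.019,-0.021,0.01,100],[1.1,-1.6,1.5,-0.019,-0.021,0.01,100],[1.2,-1.6,1.4,-0.019,-0.021,0.01,100],[1.2,-1.7,1.4,-0.019,-0.021,0.01,100]]]'
python3 -m pendant '[[[1.2,-1.7,1.3,-0.019,-0.021,0.01,100],[0,0,0,0,0,0,100]]]'
python3 - <<'E'
from h import *
st()
save('wrist','w1.png')
for t,z in dict(cup=.004,can=.004,tin=.004,jar=.004).items():
  for m in bot.mark_of('wrist',t)[:3]: print(t,np.round(m["uv"]),m["confidence"],ray('wrist',m["uv"],z).round(3))
m=bot.masks_of('wrist','cup')
for x in m[:3]: print(x["extent"],x["confidence"])
E
```

```text
time: 3.58
ee_pos: [0.5324, 0.0234, 0.264]
tcp_rot: [-178.1, 52.1, -168.8]
wrist_force: [0.7, 0.1, -0.4]
opening: 0.0856
time: 3.75
ee_pos: [0.5376, 0.0025, 0.2408]
tcp_rot: [179.8, 53.1, -170.2]
wrist_force: [-0.7, 0.0, -2.2]
opening: 0.0855
{'time': 3.75, 'q': [-6.774, -48.46, -45.544, 41.03, 13.377, -10.163], 'ee_pos': [0.538, 0.003, 0.241], 'tcp_rot': [179.835, 53.095, -170.163], 'wrist_force': [-0.742, 0.042, -2.223], 'opening': 0.085}
cup [296. 138.] 0.74 [0.756 0.01  0.004]
can [428. 169.] 0.64 [0.796 0.185 0.004]
jar [317.  66.] 0.71 [0.656 0.019 0.004]
[285.7, 0.1, 398.3, 62.8] 0.77
```

View pics/w1.png

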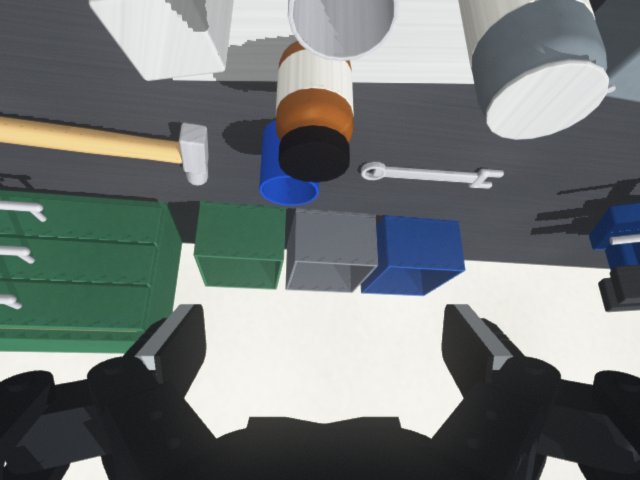

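The gripper is near the inner reach limit (j2). I'll take a few more poses and fit the kinematics to plan properly.

```bash
python3 -m pendant '[[[-0.5,0.2,-0.8,0,0.1,0,100],[-0.5,0.2,-0.8,0,0.1,0,100],[-0.3,0.2,-0.5,0,0.1,0,100],[0,0,0,0,0,0,100]]]' >/dev/null; python3 -c "from h import *;st()"
python3 -m pendant '[[[0.5,0.5,1.0,0.1,0,0.05,100],[0.5,0.5,1.0,0.1,0,0.05,100],[0,0,0,0,0,0,100]]]'>/dev/null; python3 -c "from h import *;st()"
python3 -m pendant '[[[1.0,-0.5,1.5,-0.1,0,-0.05,100],[1.0,-0.5,1.5,-0.1,0.05,-0.05,100],[0,0,0,0,0,0,100]]]'>/dev/null; python3 -c "from h import *;st()"
```

```text
{'time': 4.383, 'q': [-2.209, -32.503, -25.047, 63.085, 7.312, -10.64], 'ee_pos': [0.526, 0.016, 0.265], 'tcp_rot': [-179.931, 35.046, -169.283], 'wrist_force': [0.186, 0.024, -0.378], 'opening': 0.085}
{'time': 4.633, 'q': [8.627, -33.243, -28.309, 59.589, -10.739, 4.303], 'ee_pos': [0.531, 0.027, 0.246], 'tcp_rot': [-172.314, 36.035, -176.603], 'wrist_force': [-0.624, -0.339, -1.105], 'opening': 0.085}
{'time': 4.883, 'q': [-1.494, -31.054, -29.376, 58.977, 7.355, -11.012], 'ee_pos': [0.532, 0.023, 0.212], 'tcp_rot': [179.825, 33.427, -168.375], 'wrist_force': [-0.475, -0.714, 0.274], 'opening': 0.085}
```

```bash
cat > kin.py <<'E'
from h import *
from scipy.optimize import least_squares, minimize
D=[([68.872,5.011,10.036,95.1,0,89.999],[.198,.513,.231],[-179.925,0,158.873]),
([21.652,-48.534,-31.424,61.581,-15.14,4.989],[.464,.104,.331],[-169.919,46.619,-165.368]),
([-6.774,-48.46,-45.544,41.03,13.377,-10.163],[.538,.003,.241],[179.835,53.095,-170.163]),
([-2.209,-32.503,-25.047,63.085,7.312,-10.64],[.526,.016,.265],[-179.931,35.046,-169.283]),
([8.627,-33.243,-28.309,59.589,-10.739,4.303],[.531,.027,.246],[-172.314,36.035,-176.603]),
([-1.494,-31.054,-29.376,58.977,7.355,-11.012],[.532,.023,.212],[179.825,33.427,-168.375])]
Y=lambda a:R.from_euler('y',a,degrees=True); Z=lambda a:R.from_euler('z',a,degrees=True)
def fk(q,p,s5=1,s6=1):
    ax,az,bx,bz,L3,L4,z0=p
    P=np.array([0,0,z0])+Y(q[1]).apply([ax,0,az])+Y(q[1]-q[2]).apply([bx,0,bz])
    A=Y(q[1]-q[2]+q[3]); P=P+A.apply([L3,0,0])
    B=A*Z(s5*q[4]); P=P+B.apply([L4,0,0])
    # tool: z=fwd, y=left, x=down
    T=B*R.from_matrix(np.array([[0,0,1],[0,1,0],[-1,0,0]]))*Z(s6*q[5])
    return Z(q[0]).apply(P),Z(q[0])*T
def fit(s5=1):
    f=lambda p:np.concatenate([fk(q,p,s5)[0]-P for q,P,_ in D]+[(np.array(p)-[0,.3,.25,0,.08,.25,.15])*1e-3])
    return least_squares(f,[0,.3,.25,0,.08,.25,.15])
S5=min((1,-1),key=lambda s:fit(s).cost); PR=fit(S5).x
S6=min((1,-1),key=lambda s:sum((fk(q,PR,S5,s)[1].inv()*R.from_euler('xyz',e,degrees=True)).magnitude() for q,_,e in D))
lo=np.array([-179.16,-48.56,-65.8,-126.05,-82.76,-180]);hi=np.array([179.16,103.87,70.77,130.52,87.17,180])
def ik(P,Rt,q0=None):
    best=None
    for g in ([q0] if q0 is not None else [[np.degrees(np.arctan2(P[1],P[0])),a,b,60,c,d] for a in(-40,0,30) for b in (-40,20) for c in(-50,0,50) for d in (-90,0,90)]):
        def f(q):
            p,r=fk(q,PR,S5,S6); return np.r_[(p-P)*10,(r.inv()*Rt).as_rotvec()]
        s=least_squares(f,np.clip(g,lo+1,hi-1),bounds=(lo,hi))
        if best is None or s.cost<best.cost: best=s
        if best.cost<1e-8: break
    return best.x.round(1),best.cost
if __name__=="__main__":
    print(S5,S6,PR.round(4))
    for q,P,e in D:
        p,r=fk(q,PR,S5,S6); print((1000*(p-P)).round(1),np.degrees((r.inv()*R.from_euler('xyz',e,degrees=True)).magnitude()).round(2))
    C=np.array([.538,.015,.046])
    for d in (30,35,40,45,50):
        T=tool(10,d); t=T.as_matrix()[:,2]
        for dz in (0,.06,.12,.2): print(d,dz,*ik(C+t*.025+[0,0,dz],T))
E
python3 kin.py
```

```text
1 1 [-0.0011  0.4298  0.519   0.0345  0.1536  0.2859  0.1624]
[ 0.2 -0.1  0. ] 0.0
[ 0.  -0.1 -0. ] 0.0
[-0.1 -0.3  0.1] 0.0
[0.1 0.1 0.1] 0.0
[-0.1 -0.3 -0.1] 0.0
[ 0.1 -0.3 -0.1] 0.0
30 0 [ -4.9 -38.2 -65.8   8.6  13.5  -8.8] 0.004444389655811198
30 0.06 [ -4.4 -46.9 -65.8  12.6  12.5  -7.5] 8.101415027349452e-05
30 0.12 [ -4.9 -48.6 -59.   22.2  13.5  -8. ] 0.0006379204357253536
30 0.2 [ -4.9 -48.6 -49.6  32.2  13.5  -8.2] 0.0010688517722545932
35 0 [ -3.9 -38.7 -65.8   9.6  11.5  -8.3] 0.00013566895857741184
35 0.06 [ -3.9 -44.4 -61.9  18.3  11.3  -8.1] 1.685686586906821e-19
35 0.12 [ -3.9 -46.8 -56.2  26.4  11.3  -8.1] 2.390980112570742e-24
35 0.2 [ -3.9 -47.1 -47.5  35.4  11.3  -8.1] 5.098087925994539e-25
40 0 [ -3.3 -36.7 -62.2  15.3  10.2  -8.6] 1.1896348341549481e-17
40 0.06 [ -3.3 -40.9 -57.2  24.5  10.2  -8.6] 1.844614785188893e-21
40 0.12 [ -3.3 -42.8 -51.4  32.2  10.2  -8.6] 3.618999299991963e-19
40 0.2 [ -3.3 -42.9 -42.6  41.1  10.2  -8.6] 6.631431949937891e-31
45 0 [ -2.7 -33.6 -57.6  21.7   9.   -9.1] 9.211352604459561e-20
45 0.06 [ -2.7 -37.1 -52.5  30.4   9.   -9.1] 1.0158866635253825e-17
45 0.12 [ -2.7 -38.7 -46.5  37.8   9.   -9.1] 9.529380013185953e-26
45 0.2 [ -2.7 -38.6 -37.7  46.6   9.   -9.1] 4.4301195027964876e-20
50 0 [ -2.2 -30.  -52.8  27.8   7.8  -9.4] 5.620198358513068e-31
50 0.06 [ -2.2 -33.  -47.7  36.    7.8  -9.4] 2.8947179354707993e-24
50 0.12 [ -2.2 -34.4 -41.7  43.3   7.8  -9.4] 7.595787448894574e-18
50 0.2 [ -2.2 -34.2 -32.8  52.    7.8  -9.4] 2.75995773163754e-23
```

Run:
```python
from kin import *
st(); save('wrist','w2.png')
for t in ('cup','can','tin','jar'):
  for m in bot.mark_of('wrist',t)[:3]: print(t,np.round(m["uv"]),m["confidence"],ray('wrist',m["uv"],.004).round(3))
for x in bot.masks_of('wrist','cup')[:3]: print(x["extent"],x["confidence"])
C=np.array([.538,.015,0.]); 
for z in (.004,.074): print(proj('wrist',C+[0,0,z]).round(), [proj('wrist',C+[.031*np.cos(a),.031*np.sin(a),z]).round().tolist() for a in (0,1.57,3.14,4.71)])
T=tool(10,42); t=T.as_matrix()[:,2]
plan(np.array([.538,.015,.046])+t*.027+[0,0,.13],T,4,100)
# pour search
T0=T; ut=T0.inv().apply([0,0,1]); Cg=np.array([.502,-.310,0])
for h in (-100,-80,-60,-40,-20):
  for d in (0,8,15):
    out=[]
    for ro in (-180,-165,-150,-135,135,150,165):
      Tp=tool(h,d,ro); u=Tp.apply(ut); hz=u[:2]/np.linalg.norm(u[:2])
      M=np.r_[Cg[:2]-.015*hz,.165]; G=M-.028*u; P=G+.027*Tp.as_matrix()[:,2]
      q,c=ik(P,Tp)
      if c<1e-6: out.append((ro,round(np.degrees(np.arccos(u[2]))),G.round(3).tolist(),q.tolist()))
    for o in out: print(h,d,*o)
```

```text
{'time': 4.883, 'q': [-1.494, -31.054, -29.376, 58.977, 7.355, -11.012], 'ee_pos': [0.532, 0.023, 0.212], 'tcp_rot': [179.825, 33.427, -168.375], 'wrist_force': [-0.475, -0.714, 0.274], 'opening': 0.085}
cup [310.  77.] 0.79 [0.543 0.011 0.004]
can [441.  84.] 0.64 [0.529 0.112 0.004]
jar [291. 179.] 0.77 [0.645 0.011 0.004]
jar [308.  95.] 0.25 [0.559 0.014 0.004]
[232.9, 236.6, 293.4, 313.7] 0.69
[257.6, 34.1, 358.6, 169.3] 0.58
[314.  70.] [[308.0, 107.0], [355.0, 78.0], [323.0, 27.0], [273.0, 62.0]]
[312. 121.] [[304.0, 160.0], [360.0, 130.0], [322.0, 74.0], [263.0, 112.0]]
deg/row 3.61 mm/row 15.7
[[[0.3,-0.2,1.5,0.003,-0.063,0.005,100],[0.4,-0.2,1.5,0.003,-0.063,0.005,100],[0.5,-0.2,1.5,0.003,-0.063,0.005,100],[0.6,-0.2,1.4,0.003,-0.063,0.005,100]]]
-100 8 -180 130 [0.496, -0.346, 0.183] [-9.8, 10.5, -17.5, 63.4, -82.0, -88.7]
-100 8 -165 128 [0.487, -0.344, 0.182] [-9.8, 9.5, -18.6, 63.6, -82.0, -73.2]
-100 8 -150 123 [0.479, -0.341, 0.18] [-9.6, 9.0, -19.5, 64.3, -82.0, -57.1]
-100 8 -135 115 [0.473, -0.338, 0.177] [-9.4, 8.9, -20.1, 65.2, -82.0, -40.8]
-100 8 135 115 [0.519,
[... 4412 characters left out ...]
 -0.321, 0.178] [-24.6, -31.2, -63.0, -16.2, -14.8, 154.1]
-40 15 165 121 [0.537, -0.328, 0.18] [-25.8, -31.6, -62.9, -15.9, -13.7, 168.7]
-20 15 -180 123 [0.538, -0.323, 0.18] [-38.1, -31.3, -62.6, -15.6, 17.5, 175.2]
-20 15 -165 121 [0.535, -0.331, 0.18] [-39.3, -30.7, -62.3, -15.8, 18.7, -170.2]
-20 15 -150 117 [0.531, -0.338, 0.178] [-40.5, -30.2, -62.3, -16.2, 19.8, -155.5]
-20 15 -135 110 [0.526, -0.343, 0.174] [-41.5, -29.7, -62.4, -16.6, 20.7, -140.8]
-20 15 135 110 [0.542, -0.3, 0.174] [-34.9, -33.0, -64.3, -15.8, 14.4, 131.1]
-20 15 150 117 [0.542, -0.307, 0.178] [-35.8, -32.5, -63.6, -15.6, 15.2, 145.8]
-20 15 165 121 [0.541, -0.315, 0.18] [-36.9, -31.9, -63.0, -15.5, 16.3, 160.5]
```

View pics/w2.png

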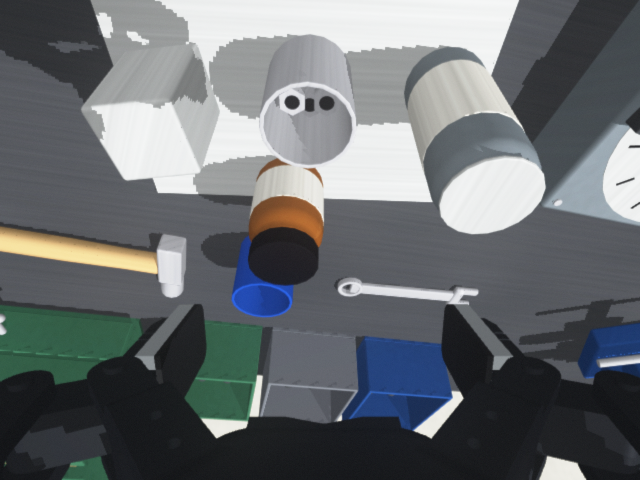

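The rim centre in w2 is about (308,124), with the nuts inside. That corrects the cup to about (0.540, 0.0125). Moving to the pre-grasp pose.

```bash
python3 -m pendant '[[[0.3,-0.3,1.5,0.003,-0.063,0.005,100],[0.4,-0.3,1.5,0.003,-0.063,0.005,100],[0.5,-0.2,1.5,0.003,-0.063,0.005,100],[0.6,-0.2,1.4,0.003,-0.063,0.005,100],[0,0,0,0,0,0,100]]]' 60
python3 - <<'E'
from h import *
st(); T=tool(10,42); plan(np.array([.560,.016,.158]),T,2,100);plan(np.array([.560,.016,.03]),T,9,100)
E
```

```text
time: 5.6
ee_pos: [0.5597, 0.0213, 0.1611]
tcp_rot: [-179.9, 49.2, -169.8]
wrist_force: [-0.9, 1.0, -1.4]
opening: 0.085
{'time': 5.6, 'q': [-2.726, -41.651, -49.014, 34.206, 9.684, -8.533], 'ee_pos': [0.56, 0.021, 0.161], 'tcp_rot': [-179.945, 49.15, -169.804], 'wrist_force': [-0.927, 1.019, -1.41], 'opening': 0.085}
deg/row 0.58 mm/row 3.1
[[[0.1,-0.3,0.1,0.001,0.01,0.001,100],[0.1,-0.3,0.1,0.001,0.01,0.001,100]]]
deg/row 0.13 mm/row 14.6
[[[1.1,-0.1,0.9,0.0,0.002,0.0,100],[1.1,-0.1,0.9,0.0,0.002,0.0,100],[1.1,-0.1,1.0,0.0,0.002,0.0,100],[1.1,-0.1,1.0,0.0,0.002,0.0,100],[1.1,-0.1,1.0,0.0,0.002,0.0,100]]]
[[[1.1,-0.1,1.0,0.0,0.002,0.0,100],[1.1,-0.1,1.0,0.0,0.002,0.0,100],[1.1,-0.1,1.0,0.0,0.002,0.0,100],[1.1,-0.1,1.0,0.0,0.002,0.0,100]]]
```

```bash
python3 -m pendant '[[[0.1,-0.3,0.1,0.001,0.01,0.001,100],[0.1,-0.3,0.1,0.001,0.01,0.001,100],[1.1,0,0.9,0,0.002,0,100],[1.1,0,0.9,0,0.002,0,100],[1.1,0,1.0,0,0.002,0,100]]]'
python3 - <<'E'
from h import *
st(); T=tool(10,42); plan(np.array([.560,.016,.03]),T,6,100)
E
```

```text
time: 6.02
ee_pos: [0.5634, 0.0159, 0.1252]
tcp_rot: [-179.6, 48.1, -169.6]
wrist_force: [0.9, 0.1, -0.0]
opening: 0.0852
{'time': 6.017, 'q': [-3.301, -39.289, -51.186, 30.799, 9.757, -9.237], 'ee_pos': [0.563, 0.016, 0.125], 'tcp_rot': [-179.611, 48.062, -169.609], 'wrist_force': [0.862, 0.13, -0.014], 'opening': 0.085}
deg/row 0.05 mm/row 15.9
[[[1.2,0.0,1.0,-0.0,0.0,0.001,100],[1.2,0.0,1.0,-0.0,0.0,0.001,100],[1.2,0.0,1.0,-0.0,0.0,0.001,100],[1.2,0.0,1.0,-0.0,0.0,0.001,100],[1.2,0.0,1.0,-0.0,0.0,0.001,100]]]
[[[1.2,0.0,1.0,-0.0,0.0,0.001,100]]]
```

```bash
python3 -m pendant '[[[1.2,0,1.0,0,0,0,100],[1.2,0,1.0,0,0,0,100],[1.2,0,1.0,0,0,0,100],[1.2,0,0.9,0,0,0,100],[1.2,0,0.9,0,0,0,100]]]'
python3 -m pendant '[[[0.8,0,0.6,0,0,0,100],[0,0,0,0,0,0,100]]]'
python3 - <<'E'
from h import *
st(); T=tool(10,42); plan(np.array([.560,.016,.03]),T,2,100)
E
```

```text
time: 6.43
ee_pos: [0.5614, 0.0146, 0.0462]
tcp_rot: [-179.5, 48.0, -169.5]
wrist_force: [0.7, -0.2, 0.1]
opening: 0.0851
time: 6.6
ee_pos: [0.5589, 0.0145, 0.0309]
tcp_rot: [-179.6, 47.7, -169.6]
wrist_force: [0.2, -0.7, 0.3]
opening: 0.0853
{'time': 6.6, 'q': [-3.52, -34.821, -59.447, 18.508, 9.85, -9.462], 'ee_pos': [0.559, 0.014, 0.031], 'tcp_rot': [-179.608, 47.651, -169.607], 'wrist_force': [0.249, -0.689, 0.266], 'opening': 0.085}
deg/row 0.22 mm/row 1.0
[[[-0.0,0.1,0.1,-0.001,-0.003,0.002,100],[-0.0,0.1,0.1,-0.001,-0.003,0.002,100]]]
```

```bash
python3 -m pendant '[[[0,0.1,0,0,0,0,50],[0,0,0,0,0,0,40],[0,0,0,0,0,0,40],[0,0,0,0,0,0,40],[0,0,0,0,0,0,40]]]' 60
python3 -m pendant '[[[0,0,0,0,0,0,40],[0,0,0,0,0,0,40]]]'
python3 -m pendant '[[[-0.4,0,-0.4,0,0,0,40],[-1.1,0,-1.0,0,0,0,40],[-1.1,0,-1.0,0,0,0,40],[-1.1,0,-1.0,0,0,0,40],[-1.1,0,-1.0,0,0,0,40]]]'
python3 - <<'E'
from h import *
st(); save('scene','s2.png',(160,120,420,320),3)
E
```

```text
time: 7.02
ee_pos: [0.5599, 0.0157, 0.0325]
tcp_rot: [-179.6, 47.6, -169.6]
wrist_force: [0.2, 0.0, -1.8]
opening: 0.0616
time: 7.18
ee_pos: [0.56, 0.0156, 0.0329]
tcp_rot: [-179.6, 47.6, -169.6]
wrist_force: [0.2, -0.9, -2.1]
opening: 0.0619
time: 7.6
ee_pos: [0.5569, 0.0159, 0.0959]
tcp_rot: [-179.7, 47.1, -169.7]
wrist_force: [-0.0, -0.5, -1.8]
opening: 0.0617
{'time': 7.6, 'q': [-3.278, -38.858, -53.69, 28.786, 9.641, -9.315], 'ee_pos': [0.557, 0.016, 0.096], 'tcp_rot': [-179.732, 47.148, -169.708], 'wrist_force': [-0.037, -0.457, -1.801], 'opening': 0.062}
```

View pics/s2.png

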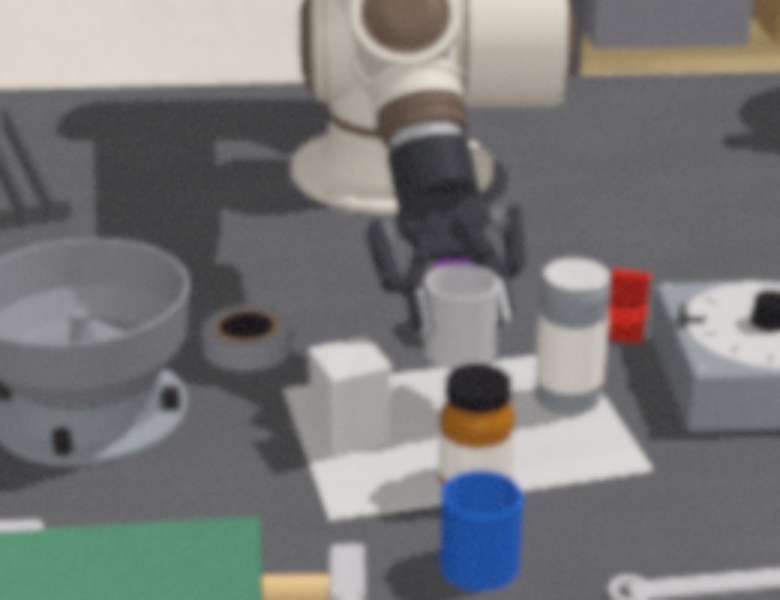

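```bash
cat >> kin.py <<'E'
def rows_for(poses,g):
    o=bot.get_obs(); p=np.array(o["ee_pos"]); r=R.from_euler('xyz',o["tcp_rot"],degrees=True); q=np.array(o["q"]); out=[]
    for P,T in poses:
        w=(r.inv()*T).as_rotvec(); d=r.inv().apply(P-p)*100; qn,c=ik(P,T,q)
        if c>1e-5 or np.abs(qn-q).max()>8.5: print("warn",len(out),c,np.round(qn-q,1))
        if np.degrees(np.linalg.norm(w))>7 or np.linalg.norm(d)>4.1: print("big",len(out),np.degrees(np.linalg.norm(w)),np.linalg.norm(d))
        out.append([round(float(v),1) for v in d]+[round(float(v),3) for v in w]+[g]); p,r,q=P,T,qn
    print("end q",q)
    for i in range(0,len(out),5): print(json.dumps([out[i:i+5]]).replace(' ',''))
D0=42.5; UT=tool(0,D0).inv().apply([0,0,1]); TB=np.array([.502,-.310,0])
def mouth(M,T): # TCP for mouth centre M
    return M-.026*T.apply(UT)+.027*T.as_matrix()[:,2]
E
python3 - <<'E'
from kin import *
o=bot.get_obs(); T0=tool(10,D0); M0=np.array(o["ee_pos"])-mouth(np.zeros(3),T0)
print(M0)
M1=M0+[-.01,0,.13]; M2=np.r_[TB[:2]+[-.01,-.02],.25]
up=[M0+(M1-M0)*i/4 for i in (1,2,3,4)]
poses=[(mouth(m,T0),T0) for m in up]
n=17
for i in range(1,n+1):
    T=tool(10-90*i/n,D0); poses.append((mouth(M1+(M2-M1)*i/n,T),T))
rows_for(poses,40)
E
```

```text
[0.53892595 0.01241818 0.14474144]
end q [-17.2 -14.2 -22.7  55.  -41.   52.7]
[[[-2.2,0.0,-2.4,-0.002,-0.001,0.004,40],[-2.2,0.0,-2.4,0.0,0.0,0.0,40],[-2.2,0.0,-2.4,0.0,0.0,0.0,40],[-2.2,0.0,-2.4,0.0,0.0,0.0,40],[0.5,-2.1,-0.3,0.068,0.0,0.062,40]]]
[[[0.4,-2.2,-0.2,0.068,0.0,0.062,40],[0.2,-2.2,-0.1,0.068,-0.0,0.062,40],[0.1,-2.2,0.1,0.068,-0.0,0.062,40],[-0.0,-2.2,0.2,0.068,0.0,0.062,40],[-0.1,-2.2,0.4,0.068,-0.0,0.062,40]]]
[[[-0.3,-2.1,0.5,0.068,0.0,0.062,40],[-0.4,-2.1,0.6,0.068,-0.0,0.062,40],[-0.5,-2.0,0.8,0.068,0.0,0.062,40],[-0.6,-1.9,0.9,0.068,-0.0,0.062,40],[-0.7,-1.8,1.0,0.068,-0.0,0.062,40]]]
[[[-0.8,-1.7,1.1,0.068,0.0,0.062,40],[-0.9,-1.6,1.2,0.068,0.0,0.062,40],[-1.0,-1.4,1.3,0.068,0.0,0.062,40],[-1.0,-1.3,1.4,0.068,-0.0,0.062,40],[-1.1,-1.1,1.4,0.068,0.0,0.062,40]]]
[[[-1.2,-0.9,1.5,0.068,0.0,0.062,40]]]
```

```bash
python3 -m pendant '[[[-2.2,0,-2.4,0,0,0,40],[-2.2,0,-2.4,0,0,0,40],[-2.2,0,-2.4,0,0,0,40],[-2.2,0,-2.4,0,0,0,40],[0.5,-2.1,-0.3,0.068,0,0.062,40]]]'
python3 -m pendant '[[[0.4,-2.2,-0.2,0.068,0,0.062,40],[0.2,-2.2,-0.1,0.068,0,0.062,40],[0.1,-2.2,0.1,0.068,0,0.062,40],[0,-2.2,0.2,0.068,0,0.062,40],[-0.1,-2.2,0.4,0.068,0,0.062,40]]]'
python3 -m pendant '[[[-0.3,-2.1,0.5,0.068,0,0.062,40],[-0.4,-2.1,0.6,0.068,0,0.062,40],[-0.5,-2.0,0.8,0.068,0,0.062,40],[-0.6,-1.9,0.9,0.068,0,0.062,40],[-0.7,-1.8,1.0,0.068,0,0.062,40]]]'
python3 -m pendant '[[[-0.8,-1.7,1.1,0.068,0,0.062,40],[-0.9,-1.6,1.2,0.068,0,0.062,40],[-1.0,-1.4,1.3,0.068,0,0.062,40],[-1.0,-1.3,1.4,0.068,0,0.062,40],[-1.1,-1.1,1.4,0.068,0,0.062,40]]]'
python3 - <<'E'
from kin import *
st(); T=tool(-80,D0)
rows_for([(mouth(np.r_[TB[:2]+[-.01,-.02],.25],T),T)],40)
o=bot.get_obs(); r=R.from_euler('xyz',o["tcp_rot"],degrees=True); print("u",r.apply(UT),"M",np.array(o["ee_pos"])-mouth(np.zeros(3),r))
E
```

```text
time: 8.07
ee_pos: [0.5438, -0.0065, 0.2334]
tcp_rot: [-179.6, 47.4, -174.8]
wrist_force: [1.8, -0.7, -1.4]
opening: 0.0616
time: 8.48
ee_pos: [0.5304, -0.1214, 0.2325]
tcp_rot: [-179.8, 48.1, 157.5]
wrist_force: [0.1, 0.3, -2.3]
opening: 0.0614
time: 8.9
ee_pos: [0.5108, -0.234, 0.2258]
tcp_rot: [179.7, 48.3, 129.5]
wrist_force: [0.6, -0.5, -2.3]
opening: 0.0617
time: 9.32
ee_pos: [0.4857, -0.3429, 0.2177]
tcp_rot: [179.0, 48.2, 101.5]
wrist_force: [0.3, 0.8, -2.0]
opening: 0.0618
{'time': 9.317, 'q': [-17.217, -18.127, -24.919, 53.997, -40.165, 49.975], 'ee_pos': [0.486, -0.343, 0.218], 'tcp_rot': [178.998, 48.156, 101.476], 'wrist_force': [0.251, 0.755, -2.05], 'opening': 0.062}
end q [-17.2 -14.2 -22.7  55.  -41.   52.7]
[[[0.3,0.8,1.4,0.037,0.011,0.017,40]]]
u [-0.01383899  0.00878988  0.9998656 ] M [ 0.48086918 -0.32310362  0.26170743]
```

Run:
```python
from kin import *
poses=[];n=30
Ma=np.r_[TB[:2]+[-.015,-.015],.25]
for i in range(1,n+1):
    s=i/n; T=tool(-80,42.5-34.5*s,-150*s); u=T.apply(UT); hz=u[:2]/(np.linalg.norm(u[:2])+.05)
    Mb=np.r_[TB[:2]-.015*hz,.175]; k=min(1,s/.75); M=Ma*(1-k)+Mb*k
    poses.append((mouth(M,T),T)); print(round(np.degrees(np.arccos(u[2]))),end=' ')
rows_for(poses,40)
```

```text
4 8 12 16 20 24 28 33 37 41 45 50 54 58 63 67 71 75 80 84 88 92 96 101 104 108 112 116 119 123 end q [ -11.6  -15.2  -53.8  -17.8  -67.  -130.7]
[[[0.9,0.3,1.2,0.037,-0.007,-0.07,40],[0.2,-0.1,0.2,0.003,-0.02,-0.087,40],[0.2,-0.1,0.2,0.004,-0.02,-0.087,40],[0.2,-0.1,0.2,0.006,-0.019,-0.087,40],[0.2,-0.1,0.2,0.008,-0.019,-0.087,40]]]
[[[0.2,-0.1,0.2,0.009,-0.018,-0.087,40],[0.1,-0.1,0.2,0.011,-0.017,-0.087,40],[0.1,-0.0,0.2,0.012,-0.016,-0.087,40],[0.1,-0.0,0.2,0.014,-0.015,-0.087,40],[0.1,-0.0,0.2,0.015,-0.014,-0.087,40]]]
[[[0.1,0.0,0.2,0.016,-0.012,-0.087,40],[0.1,0.0,0.2,0.017,-0.011,-0.087,40],[0.1,0.0,0.2,0.018,-0.009,-0.087,40],[0.0,0.0,0.2,0.019,-0.008,-0.087,40],[0.0,0.0,0.2,0.019,-0.006,-0.087,40]]]
[[[0.0,0.0,0.1,0.02,-0.004,-0.087,40],[-0.0,0.0,0.1,0.02,-0.003,-0.087,40],[-0.0,0.1,0.1,0.02,-0.001,-0.087,40],[-0.1,0.0,0.1,0.02,0.001,-0.087,40],[-0.1,0.0,0.1,0.02,0.003,-0.087,40]]]
[[[-0.1,0.0,0.1,0.02,0.004,-0.087,40],[-0.1,0.0,0.1,0.019,0.006,-0.087,40],[-0.1,-0.1,0.1,0.019,0.008,-0.087,40],[0.0,-0.3,0.0,0.018,0.009,-0.087,40],[0.0,-0.3,0.0,0.017,0.011,-0.087,40]]]
[[[0.0,-0.3,0.0,0.016,0.012,-0.087,40],[0.0,-0.3,0.0,0.015,0.014,-0.087,40],[0.0,-0.3,0.0,0.014,0.015,-0.087,40],[0.0,-0.3,-0.0,0.012,0.016,-0.087,40],[0.0,-0.3,-0.0,0.011,0.017,-0.087,40]]]
```

Running the first 15 rows (tilt to about 60°), then re-measuring.

```bash
python3 -m pendant '[[[0.9,0.3,1.2,0.037,-0.007,-0.07,40],[0.2,-0.1,0.2,0.003,-0.02,-0.087,40],[0.2,-0.1,0.2,0.004,-0.02,-0.087,40],[0.2,-0.1,0.2,0.006,-0.019,-0.087,40],[0.2,-0.1,0.2,0.008,-0.019,-0.087,40]]]'
python3 -m pendant '[[[0.2,-0.1,0.2,0.009,-0.018,-0.087,40],[0.1,-0.1,0.2,0.011,-0.017,-0.087,40],[0.1,0,0.2,0.012,-0.016,-0.087,40],[0.1,0,0.2,0.014,-0.015,-0.087,40],[0.1,0,0.2,0.015,-0.014,-0.087,40]]]'
python3 -m pendant '[[[0.1,0,0.2,0.016,-0.012,-0.087,40],[0.1,0,0.2,0.017,-0.011,-0.087,40],[0.1,0,0.2,0.018,-0.009,-0.087,40],[0,0,0.2,0.019,-0.008,-0.087,40],[0,0,0.2,0.019,-0.006,-0.087,40]]]'
python3 - <<'E'
from kin import *
st(); o=bot.get_obs(); r=R.from_euler('xyz',o["tcp_rot"],degrees=True); M=np.array(o["ee_pos"])-mouth(np.zeros(3),r); print("u",r.apply(UT),"M",M)
poses=[];n=14
for i in range(1,n+1):
    s=.47+.53*i/n; T=tool(-80,42.5-34.5*s,-150*s); u=T.apply(UT); hz=u[:2]/(np.linalg.norm(u[:2])+.05)
    Mb=np.r_[TB[:2]-.015*hz,.178]; k=min(1,i/6); 
    poses.append((mouth(M*(1-k)+Mb*k,T),T)); print(round(np.degrees(np.arccos(u[2]))),end=' ')
rows_for(poses,40)
E
```

```text
time: 9.73
ee_pos: [0.4857, -0.352, 0.1902]
tcp_rot: [-149.7, 46.3, 138.3]
wrist_force: [0.8, 0.3, -2.8]
opening: 0.0619
time: 10.15
ee_pos: [0.4819, -0.3586, 0.1788]
tcp_rot: [-127.1, 32.1, 167.8]
wrist_force: [0.0, -0.1, -2.1]
opening: 0.0615
time: 10.57
ee_pos: [0.4809, -0.3667, 0.1707]
tcp_rot: [-115.3, 11.0, -175.1]
wrist_force: [0.2, 0.1, -2.4]
opening: 0.0617
{'time': 10.567, 'q': [-14.403, -19.779, -41.425, 26.436, -55.731, -35.205], 'ee_pos': [0.481, -0.367, 0.171], 'tcp_rot': [-115.269, 11.033, -175.09], 'wrist_force': [0.216, 0.059, -2.391], 'opening': 0.062}
u [0.61372081 0.66591501 0.42415087] M [ 0.49256331 -0.32521619  0.19305758]
64 68 73 78 83 88 93 97 102 106 111 115 119 123 end q [ -11.6  -15.5  -53.7  -17.3  -67.  -130.7]
[[[0.1,0.3,0.0,-0.003,0.002,0.029,40],[0.0,-0.0,0.0,0.022,-0.004,-0.099,40],[-0.0,-0.0,0.0,0.023,-0.002,-0.099,40],[-0.0,-0.0,0.0,0.023,0.0,-0.099,40],[-0.1,-0.0,0.0,0.023,0.002,-0.099,40]]]
[[[-0.1,-0.1,0.0,0.022,0.005,-0.099,40],[-0.0,-0.3,0.0,0.022,0.007,-0.099,40],[-0.0,-0.3,0.0,0.021,0.009,-0.099,40],[0.0,-0.3,0.0,0.02,0.011,-0.099,40],[0.0,-0.3,0.0,0.019,0.013,-0.099,40]]]
[[[0.0,-0.3,0.0,0.017,0.015,-0.099,40],[0.0,-0.3,0.0,0.016,0.016,-0.099,40],[0.0,-0.3,-0.0,0.014,0.018,-0.099,40],[0.0,-0.3,-0.0,0.012,0.019,-0.099,40]]]
```

```bash
python3 -m pendant '[[[0.1,0.2,0,0.01,0,-0.04,40],[0,0,0,0.022,-0.004,-0.099,40],[0,0,0,0.023,0,-0.099,40],[0,0,0,0.023,0,-0.099,40],[-0.1,-0.1,0,0.023,0.002,-0.09,40]]]'
python3 -m pendant '[[[0,-0.1,0,0.011,0.003,-0.05,40],[0,-0.2,0,0.011,0.004,-0.05,40],[0,-0.2,0,0.011,0.004,-0.05,40],[0,-0.2,0,0.01,0.005,-0.05,40],[0,-0.2,0,0.01,0.005,-0.05,40]]]'
python3 -m pendant '[[[0,-0.2,0,0.01,0.006,-0.05,40],[0,-0.2,0,0.01,0.006,-0.05,40],[0,-0.2,0,0.009,0.007,-0.05,40],[0,-0.2,0,0.009,0.008,-0.05,40],[0,-0.2,0,0.008,0.008,-0.05,40]]]'
python3 - <<'E'
from kin import *
st(); o=bot.get_obs(); r=R.from_euler('xyz',o["tcp_rot"],degrees=True); M=np.array(o["ee_pos"])-mouth(np.zeros(3),r); print("u",r.apply(UT),"M",M)
T=tool(-80,8,-150)
for n in (4,8):plan(mouth(np.r_[TB[:2]-[.008,.018],.178],T),T,n,40)
save('scene','s3.png',(110,120,370,320),3)
E
```

```text
time: 10.98
ee_pos: [0.4813, -0.3659, 0.168]
tcp_rot: [-109.3, -12.7, -165.2]
wrist_force: [-0.2, -0.1, -2.2]
opening: 0.0619
time: 11.4
ee_pos: [0.4847, -0.3672, 0.1739]
tcp_rot: [-107.5, -27.6, -161.2]
wrist_force: [0.0, 0.0, -2.7]
opening: 0.0616
time: 11.82
ee_pos: [0.4911, -0.3679, 0.1813]
tcp_rot: [-106.5, -42.5, -158.1]
wrist_force: [1.2, -0.4, -3.1]
opening: 0.0622
{'time': 11.817, 'q': [-12.056, -18.566, -50.93, -3.293, -64.504, -107.086], 'ee_pos': [0.491, -0.368, 0.181], 'tcp_rot': [-106.489, -42.533, -158.113], 'wrist_force': [1.203, -0.371, -3.065], 'opening': 0.062}
u [ 0.38293507  0.85195978 -0.3571068 ] M [ 0.49621485 -0.31983152  0.17765196]
deg/row 4.17 mm/row 2.6
[[[0.1,-0.2,0.1,0.009,0.016,-0.071,40],[0.2,-0.1,0.2,0.009,0.016,-0.071,40],[0.2,-0.1,0.2,0.009,0.016,-0.071,40],[0.2,-0.1,0.2,0.009,0.016,-0.071,40]]]
deg/row 2.08 mm/row 1.3
[[[0.1,-0.1,0.1,0.005,0.008,-0.035,40],[0.1,-0.1,0.1,0.005,0.008,-0.035,40],[0.1,-0.1,0.1,0.005,0.008,-0.035,40],[0.1,-0.1,0.1,0.005,0.008,-0.035,40],[0.1,-0.1,0.1,0.005,0.008,-0.035,40]]]
[[[0.1,-0.1,0.1,0.005,0.008,-0.035,40],[0.1,-0.1,0.1,0.005,0.008,-0.035,40],[0.1,-0.1,0.1,0.005,0.008,-0.035,40]]]
```

View pics/s3.png

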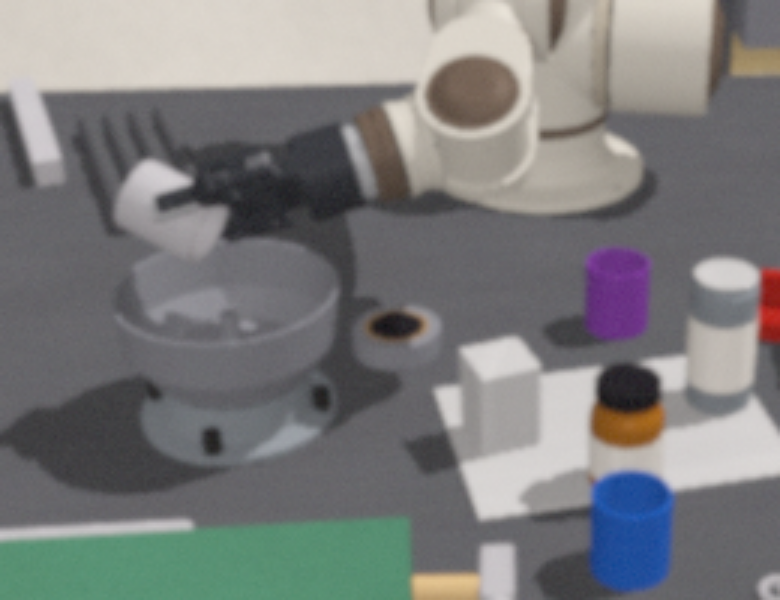

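The cup is tipped over the bowl, and nuts lie in it near crop (200,325). I'll tip further to empty it, then count the nuts.

```bash
python3 -m pendant '[[[0.1,-0.2,0.1,0.009,0.016,-0.071,40],[0.2,-0.1,0.2,0.009,0.016,-0.071,40],[0.2,-0.1,0.2,0.009,0.016,-0.071,40],[0.2,-0.1,0.2,0.009,0.016,-0.071,40],[0,0,0,0,0,-0.07,40]]]'
python3 -m pendant '[[[0,0,0,0,0,-0.06,40],[0,0,0,0,0,0.06,40],[0,0,0,0,0,-0.06,40],[0,0,0,0,0,0,40],[0,0,0,0,0,0,40]]]'
python3 - <<'E'
from kin import *
st(); o=bot.get_obs(); r=R.from_euler('xyz',o["tcp_rot"],degrees=True); M=np.array(o["ee_pos"])-mouth(np.zeros(3),r); print("u",r.apply(UT),"M",M)
save('top','t3.png',(390,220,510,340),5)
E
```

```text
time: 12.28
ee_pos: [0.4923, -0.3764, 0.1886]
tcp_rot: [-107.7, -63.6, -154.0]
wrist_force: [-0.3, 0.3, -2.3]
opening: 0.0617
time: 12.7
ee_pos: [0.4924, -0.3767, 0.1881]
tcp_rot: [-110.2, -66.8, -151.2]
wrist_force: [-0.1, 0.4, -1.1]
opening: 0.0614
{'time': 12.7, 'q': [-12.556, -15.817, -53.518, -18.02, -66.128, -139.986], 'ee_pos': [0.492, -0.377, 0.188], 'tcp_rot': [-110.244, -66.804, -151.208], 'wrist_force': [-0.061, 0.4, -1.123], 'opening': 0.061}
u [ 0.13752579  0.79884787 -0.58560117] M [ 0.49131315 -0.32956819  0.17650701]
```

View pics/t3.png

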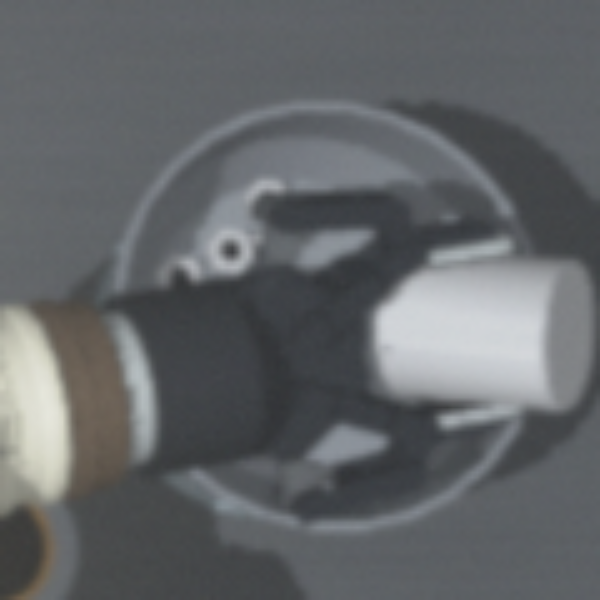

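Run:
```python
from kin import *
o=bot.get_obs(); r=R.from_euler('xyz',o["tcp_rot"],degrees=True); M=np.array(o["ee_pos"])-mouth(np.zeros(3),r)
poses=[];n=27; Mb=np.array([.50,-.30,.27])
for i in range(1,n+1):
    s=1-i/n; T=tool(-80,42.5-34.5*s,-162*s); k=min(1,i/10)
    poses.append((mouth(M*(1-k)+Mb*k,T),T))
rows_for(poses,40)
```

```text
warn 1 4.455867003526414e-20 [ 0.1 -1.7  1.5  6.2  0.4  8.8]
warn 2 7.852868515089448e-21 [ 0.2 -1.3  1.7  5.9  0.4  8.7]
warn 3 4.41882317990854e-22 [ 0.2 -0.9  1.7  5.5  0.4  8.6]
warn 4 7.681260186278018e-23 [ 0.2 -0.7  1.8  5.3  0.5  8.6]
end q [-13.5 -13.4 -19.5  60.4 -42.5  57.2]
[[[0.7,-0.3,-0.4,-0.011,-0.023,0.037,40],[0.6,-0.2,-0.4,-0.01,-0.02,0.105,40],[0.6,-0.3,-0.4,-0.012,-0.019,0.105,40],[0.5,-0.4,-0.4,-0.014,-0.017,0.105,40],[0.5,-0.4,-0.5,-0.016,-0.016,0.105,40]]]
[[[0.4,-0.4,-0.5,-0.017,-0.014,0.105,40],[0.3,-0.5,-0.5,-0.019,-0.012,0.105,40],[0.2,-0.5,-0.5,-0.02,-0.01,0.105,40],[0.1,-0.5,-0.5,-0.021,-0.008,0.105,40],[0.1,-0.5,-0.6,-0.022,-0.006,0.105,40]]]
[[[-0.0,0.3,0.0,-0.022,-0.003,0.105,40],[-0.0,0.3,-0.0,-0.022,-0.001,0.105,40],[-0.0,0.3,-0.0,-0.022,0.001,0.105,40],[-0.0,0.3,-0.0,-0.022,0.003,0.105,40],[0.0,0.3,-0.0,-0.022,0.006,0.105,40]]]
[[[0.0,0.3,-0.0,-0.021,0.008,0.105,40],[0.0,0.3,-0.0,-0.02,0.01,0.105,40],[0.0,0.3,-0.0,-0.019,0.012,0.105,40],[0.0,0.3,-0.0,-0.017,0.014,0.105,40],[0.1,0.3,-0.0,-0.016,0.016,0.105,40]]]
[[[0.1,0.3,-0.0,-0.014,0.017,0.105,40],[0.1,0.3,-0.0,-0.012,0.019,0.105,40],[0.1,0.2,-0.0,-0.01,0.02,0.105,40],[0.1,0.2,-0.0,-0.008,0.021,0.105,40],[0.1,0.2,-0.0,-0.006,0.022,0.105,40]]]
[[[0.1,0.2,-0.0,-0.003,0.022,0.105,40],[0.1,0.2,-0.0,-0.001,0.022,0.105,40]]]
```

```bash
python3 -m pendant '[[[0.7,-0.3,-0.4,-0.011,-0.023,0.037,40],[0.6,-0.2,-0.4,-0.01,-0.02,0.105,40],[0.6,-0.3,-0.4,-0.012,-0.019,0.105,40],[0.5,-0.4,-0.4,-0.014,-0.017,0.105,40],[0.5,-0.4,-0.5,-0.016,-0.016,0.105,40]]]'
python3 -m pendant '[[[0.4,-0.4,-0.5,-0.017,-0.014,0.105,40],[0.3,-0.5,-0.5,-0.019,-0.012,0.105,40],[0.2,-0.5,-0.5,-0.02,-0.01,0.105,40],[0.1,-0.5,-0.5,-0.021,-0.008,0.105,40],[0.1,-0.5,-0.6,-0.022,-0.006,0.105,40]]]'
python3 -m pendant '[[[0,0.3,0,-0.022,-0.003,0.105,40],[0,0.3,0,-0.022,-0.001,0.105,40],[0,0.3,0,-0.022,0.001,0.105,40],[0,0.3,0,-0.022,0.003,0.105,40],[0,0.3,0,-0.022,0.006,0.105,40]]]'
python3 -m pendant '[[[0,0.3,0,-0.021,0.008,0.105,40],[0,0.3,0,-0.02,0.01,0.105,40],[0,0.3,0,-0.019,0.012,0.105,40],[0,0.3,0,-0.017,0.014,0.105,40],[0.1,0.3,0,-0.016,0.016,0.105,40]]]'
python3 -m pendant '[[[0.1,0.3,0,-0.014,0.017,0.105,40],[0.1,0.3,0,-0.012,0.019,0.105,40],[0.1,0.2,0,-0.01,0.02,0.105,40],[0.1,0.2,0,-0.008,0.021,0.105,40],[0.1,0.2,0,-0.006,0.022,0.105,40]]]'
python3 -m pendant '[[[0.1,0.2,0,-0.003,0.022,0.105,40],[0.1,0.2,0,-0.001,0.022,0.105,40]]]'
python3 - <<'E'
from kin import *
st(); o=bot.get_obs(); r=R.from_euler('xyz',o["tcp_rot"],degrees=True); M=np.array(o["ee_pos"])-mouth(np.zeros(3),r); print("u",r.apply(UT),"M",M)
poses=[];n=16; Mb=np.array([.535,.0125,.27])
for i in range(1,n+1):
    T=tool(-80+90*i/n,D0); poses.append((mouth(M+(Mb-M)*i/n,T),T))
rows_for(poses,40)
E
```

```text
time: 13.17
ee_pos: [0.4868, -0.3618, 0.2213]
tcp_rot: [-109.3, -39.2, -157.5]
wrist_force: [0.7, 0.3, -1.8]
opening: 0.0613
time: 13.58
ee_pos: [0.4847, -0.3439, 0.2581]
tcp_rot: [-111.8, -7.8, -166.6]
wrist_force: [1.0, 0.5, -0.4]
opening: 0.0616
time: 14.0
ee_pos: [0.4859, -0.3367, 0.2491]
tcp_rot: [-120.5, 21.4, 179.0]
wrist_force: [0.7, -0.8, -1.5]
opening: 0.0615
time: 14.42
ee_pos: [0.4933, -0.328, 0.2385]
tcp_rot: [-142.4, 43.7, 150.5]
wrist_force: [0.7, 0.4, -0.7]
opening: 0.0616
time: 14.83
ee_pos: [0.5019, -0.3198, 0.2312]
tcp_rot: [179.2, 48.4, 103.0]
wrist_force: [0.0, -0.1, -0.7]
opening: 0.0618
time: 15.0
ee_pos: [0.5059, -0.3174, 0.2299]
tcp_rot: [165.9, 44.0, 85.0]
wrist_force: [0.3, 0.2, -1.9]
opening: 0.0618
{'time': 15.0, 'q': [-14.829, -16.08, -20.749, 58.362, -38.471, 64.887], 'ee_pos': [0.506, -0.317, 0.23], 'tcp_rot': [165.896, 43.989, 84.998], 'wrist_force': [0.308, 0.241, -1.852], 'opening': 0.062}
u [-0.17056988 -0.06074012  0.98347168] M [ 0.49651645 -0.30023954  0.2743478 ]
warn 0 5.643608346474408e-23 [  2.6  -1.6  -2.1  -0.5  -2.2 -12.9]
big 0 14.787692770285217 1.7564068395891506
end q [ -3.4 -41.  -40.6  43.7   9.8  -9.1]
[[[1.3,-0.0,-1.2,-0.013,-0.029,-0.256,40],[1.3,1.0,-1.3,-0.072,0.0,-0.066,40],[1.2,1.1,-1.3,-0.072,-0.0,-0.066,40],[1.1,1.3,-1.2,-0.072,0.0,-0.066,40],[1.1,1.4,-1.1,-0.072,-0.0,-0.066,40]]]
[[[1.0,1.6,-1.0,-0.072,0.0,-0.066,40],[0.9,1.7,-0.9,-0.072,-0.0,-0.066,40],[0.8,1.8,-0.8,-0.072,0.0,-0.066,40],[0.7,1.9,-0.7,-0.072,0.0,-0.066,40],[0.5,2.0,-0.5,-0.072,0.0,-0.066,40]]]
[[[0.4,2.1,-0.4,-0.072,-0.0,-0.066,40],[0.3,2.1,-0.3,-0.072,0.0,-0.066,40],[0.2,2.2,-0.1,-0.072,0.0,-0.066,40],[0.0,2.2,0.0,-0.072,-0.0,-0.066,40],[-0.1,2.2,0.2,-0.072,0.0,-0.066,40]]]
[[[-0.2,2.1,0.3,-0.072,-0.0,-0.066,40]]]
```

```bash
python3 -m pendant '[[[0,0,0,0.03,-0.015,-0.1,40],[1.3,0,-1.2,0,-0.015,-0.11,40],[1.3,1.0,-1.3,-0.072,0,-0.066,40],[1.2,1.1,-1.3,-0.072,0,-0.066,40],[1.1,1.3,-1.2,-0.072,0,-0.066,40]]]'
python3 -m pendant '[[[1.1,1.4,-1.1,-0.072,0,-0.066,40],[1.0,1.6,-1.0,-0.072,0,-0.066,40],[0.9,1.7,-0.9,-0.072,0,-0.066,40],[0.8,1.8,-0.8,-0.072,0,-0.066,40],[0.7,1.9,-0.7,-0.072,0,-0.066,40]]]'
python3 - <<'E'
from kin import *
st(); o=bot.get_obs(); r=R.from_euler('xyz',o["tcp_rot"],degrees=True); M=np.array(o["ee_pos"])-mouth(np.zeros(3),r); print("u",r.apply(UT),"M",M)
h=np.degrees(np.arctan2(*r.as_matrix()[1::-1,2]));print(h)
poses=[];n=8; Mb=np.array([.535,.0125,.25])
for i in range(1,n+1):
    T=tool(h+(10-h)*i/n,D0); poses.append((mouth(M+(Mb-M)*i/n,T),T))
rows_for(poses,40)
save('top','t4.png',(390,220,510,340),5)
E
```

```text
time: 15.42
ee_pos: [0.5228, -0.2396, 0.2291]
tcp_rot: [178.9, 47.3, 117.8]
wrist_force: [-0.1, -0.4, -1.4]
opening: 0.0617
time: 15.83
ee_pos: [0.5469, -0.1296, 0.2283]
tcp_rot: [178.4, 48.0, 146.6]
wrist_force: [-0.0, 0.5, -1.7]
opening: 0.0615
{'time': 15.833, 'q': [-3.088, -37.176, -38.122, 44.679, -20.524, 21.178], 'ee_pos': [0.547, -0.13, 0.228], 'tcp_rot': [178.376, 47.958, 146.566], 'wrist_force': [-0.04, 0.5, -1.715], 'opening': 0.061}
u [-0.0170537  -0.01168355  0.99978631] M [ 0.52927644 -0.11946742  0.27240228]
-31.24793975092553
end q [ -3.4 -41.2 -42.9  41.6   9.8  -9.1]
[[[0.8,1.6,-0.4,-0.066,0.009,-0.086,40],[0.7,1.7,-0.3,-0.066,-0.0,-0.061,40],[0.6,1.7,-0.2,-0.066,-0.0,-0.061,40],[0.5,1.8,-0.1,-0.066,0.0,-0.061,40],[0.4,1.8,0.0,-0.066,-0.0,-0.061,40]]]
[[[0.3,1.8,0.1,-0.066,0.0,-0.061,40],[0.2,1.8,0.2,-0.066,0.0,-0.061,40],[0.1,1.8,0.3,-0.066,-0.0,-0.061,40]]]
```

View pics/t4.png

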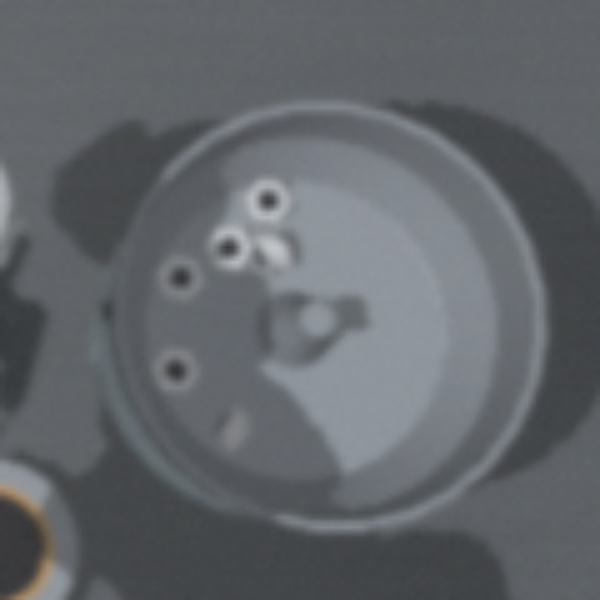

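All six nuts are in the bowl, at crop (268,200), (230,247), (275,250), (180,276), (176,370) and (235,430). That makes 9 pictures viewed. Bringing the cup back.

```bash
python3 -m pendant '[[[0.8,1.6,-0.4,-0.066,0.009,-0.086,40],[0.7,1.7,-0.3,-0.066,0,-0.061,40],[0.6,1.7,-0.2,-0.066,0,-0.061,40],[0.5,1.8,-0.1,-0.066,0,-0.061,40],[0.4,1.8,0,-0.066,0,-0.061,40]]]'
python3 -m pendant '[[[0.3,1.8,0.1,-0.066,0,-0.061,40],[0.2,1.8,0.2,-0.066,0,-0.061,40],[0.1,1.8,0.3,-0.066,0,-0.061,40],[0,0,0,0,0,0,40]]]'
python3 - <<'E'
from kin import *
st(); T=tool(10,42.4); plan(np.array([.560,.0157,.16]),T,5,40)
E
```

```text
time: 16.3
ee_pos: [0.5511, -0.034, 0.215]
tcp_rot: [179.7, 47.7, 175.1]
wrist_force: [-0.1, 0.8, -0.9]
opening: 0.0616
time: 16.63
ee_pos: [0.5501, 0.0223, 0.2064]
tcp_rot: [179.4, 47.8, -169.2]
wrist_force: [-0.5, -0.4, -1.3]
opening: 0.0619
{'time': 16.633, 'q': [-3.327, -41.967, -43.283, 41.851, 10.961, -9.604], 'ee_pos': [0.55, 0.022, 0.206], 'tcp_rot': [179.439, 47.803, -169.213], 'wrist_force': [-0.508, -0.413, -1.279], 'opening': 0.062}
deg/row 0.26 mm/row 9.6
[[[0.6,-0.2,0.7,0.004,0.001,0.002,40],[0.6,-0.2,0.7,0.004,0.001,0.002,40],[0.6,-0.2,0.7,0.004,0.001,0.002,40],[0.6,-0.2,0.8,0.004,0.001,0.002,40],[0.6,-0.2,0.8,0.004,0.001,0.002,40]]]
```

```bash
python3 -m pendant '[[[0.6,-0.2,0.7,0.004,0.001,0.002,40],[0.6,-0.2,0.7,0.004,0.001,0.002,40],[0.6,-0.2,0.7,0.004,0.001,0.002,40],[0.6,-0.2,0.8,0.004,0.001,0.002,40],[0.6,-0.2,0.8,0.004,0.001,0.002,40]]]'
python3 -m pendant '[[[1.1,0,1.0,0,0,0,40],[1.1,0,1.0,0,0,0,40],[1.1,0,1.0,0,0,0,40],[1.1,0,1.0,0,0,0,40],[1.1,0,1.0,0,0,0,40]]]'
python3 - <<'E'
from kin import *
st(); T=tool(10,42.4); plan(np.array([.560,.0157,.045]),T,3,40); plan(np.array([.560,.0157,.036]),T,4,40)
E
```

```text
time: 17.05
ee_pos: [0.5604, 0.01, 0.1573]
tcp_rot: [179.9, 47.6, -171.1]
wrist_force: [-0.2, 0.4, -1.1]
opening: 0.0617
time: 17.47
ee_pos: [0.5601, 0.0082, 0.0754]
tcp_rot: [179.9, 47.5, -171.6]
wrist_force: [0.1, 0.3, -1.0]
opening: 0.0612
{'time': 17.467, 'q': [-3.756, -37.635, -55.61, 25.233, 9.066, -8.316], 'ee_pos': [0.56, 0.008, 0.075], 'tcp_rot': [179.887, 47.461, -171.56], 'wrist_force': [0.09, 0.25, -0.973], 'opening': 0.061}
deg/row 0.5 mm/row 10.4
[[[0.7,0.2,0.7,-0.006,-0.001,-0.006,40],[0.7,0.2,0.7,-0.006,-0.001,-0.006,40],[0.7,0.2,0.7,-0.006,-0.001,-0.006,40]]]
deg/row 0.37 mm/row 10.0
[[[0.7,0.2,0.7,-0.005,-0.001,-0.005,40],[0.7,0.2,0.7,-0.005,-0.001,-0.005,40],[0.7,0.2,0.7,-0.005,-0.001,-0.005,40],[0.7,0.2,0.7,-0.005,-0.001,-0.005,40]]]
```

```bash
python3 -m pendant '[[[0.7,0.3,0.7,-0.006,0,-0.006,40],[0.7,0.3,0.7,-0.006,0,-0.006,40],[0.6,0.2,0.6,-0.006,0,-0.006,40],[0.4,0.1,0.4,0,0,0,40],[0,0,0,0,0,0,40]]]'
python3 - <<'E'
from kin import *
st(); T=tool(10,42.4); plan(np.array([.560,.0157,.0327]),T,2,40)
E
```

```text
time: 17.88
ee_pos: [0.5574, 0.0166, 0.031]
tcp_rot: [179.9, 47.0, -170.4]
wrist_force: [-5.1, 1.9, 6.6]
opening: 0.0614
{'time': 17.883, 'q': [-3.091, -34.812, -59.047, 19.449, 9.418, -8.746], 'ee_pos': [0.557, 0.017, 0.031], 'tcp_rot': [179.853, 47.048, -170.374], 'wrist_force': [-5.075, 1.859, 6.639], 'opening': 0.061}
deg/row 0.31 mm/row 1.6
[[[-0.1,-0.1,0.0,-0.001,-0.005,-0.002,40],[-0.1,-0.1,0.0,-0.001,-0.005,-0.002,40]]]
```

```bash
python3 -m pendant '[[[-0.1,0,-0.1,0,0,0,40],[0,0,0,0,0,0,60],[0,0,0,0,0,0,100],[0,0,0,0,0,0,100],[0,0,0,0,0,0,100]]]'
python3 -m pendant '[[[0,0,0,0,0,0,100],[0,0,0,0,0,0,100],[-1.1,0,-1.0,0,0,0,100],[-1.1,0,-1.0,0,0,0,100],[-1.1,0,-1.0,0,0,0,100]]]'
python3 -m pendant '[[[-1.1,0,-1.0,0,0,0,100],[-1.4,0,-1.6,0,0,0,100],[-1.4,0,-1.6,0,0,0,100],[-1.4,0,-1.6,0,0,0,100],[-1.4,0,-1.6,0,0,0,100]]]'
python3 - <<'E'
from h import *
st()
save('scene','s5.png',(160,120,480,320),2.5)
for m in bot.mark_of('scene','cup')[:3]: print(np.round(m["uv"]),m["confidence"],ray('scene',m["uv"],.004).round(3))
im=bot.camera('top')
for t in('dial_axis','lever_tip','clip_point','clip','control','cup','can','tin','jar'):
  z={'dial_axis':.06,'lever_tip':.078,'clip_point':.078,'clip':.06}.get(t,.004 if t!='control' else 0)
  for m in bot.mark_of('top',t)[:3]: print(t,np.round(m["uv"],1),round(m["confidence"],2),ray('top',m["uv"],z).round(3))
for t in('clip','lever_tip'):
  for m in bot.masks_of('top',t)[:2]:
    ys,xs=np.nonzero(m["pixels"]);print(t,m["extent"],m["confidence"],ray('top',(xs.mean(),ys.mean()),.067))
cv2.imwrite('pics/t5.png',cv2.resize(im[200:380,110:410,::-1],None,fx=2.6,fy=2.6,interpolation=cv2.INTER_CUBIC))
E
```

```text
time: 18.3
ee_pos: [0.5582, 0.0162, 0.033]
tcp_rot: [179.9, 47.1, -170.5]
wrist_force: [-0.2, 0.1, -0.3]
opening: 0.0857
time: 18.72
ee_pos: [0.5566, 0.0162, 0.0744]
tcp_rot: [179.8, 46.8, -170.6]
wrist_force: [0.1, 0.7, -0.1]
opening: 0.0856
time: 19.13
ee_pos: [0.5472, 0.0145, 0.1763]
tcp_rot: [179.7, 46.6, -170.6]
wrist_force: [0.1, 0.2, 0.4]
opening: 0.0853
{'time': 19.133, 'q': [-3.436, -41.777, -45.834, 40.089, 9.558, -8.896], 'ee_pos': [0.547, 0.015, 0.176], 'tcp_rot': [179.726, 46.62, -170.608], 'wrist_force': [0.068, 0.154, 0.405], 'opening': 0.085}
[315. 227.] 0.94 [0.378 0.041 0.004]
[312. 258.] 0.86 [0.543 0.012 0.004]
[321. 308.] 0.83 [0.751 0.007 0.004]
lever_tip [155.1 297.8] 0.83 [0.472 0.356 0.078]
clip_point [204.  289.2] 0.38 [0.491 0.246 0.078]
control [170.6 288.5] 0.61 [0.501 0.34  0.   ]
control [304.9 232. ] 0.32 [0.637 0.018 0.   ]
cup [311.5 187.7] 0.85 [0.747 0.001 0.004]
cup [311.1 269.3] 0.72 [0.545 0.003 0.004]
cup [442.3 272.3] 0.61 [ 0.536 -0.311  0.004]
can [260.2 280.6] 0.88 [0.518 0.125 0.004]
can [346.3 261. ] 0.46 [ 0.565 -0.081  0.004]
tin [346.  261.6] 0.58 [ 0.563 -0.081  0.004]
tin [400.4 175.9] 0.49 [ 0.776 -0.218  0.004]
jar [443.6 289.4] 0.74 [ 0.495 -0.313  0.004]
jar [305.4 231.1] 0.69 [0.639 0.017 0.004]
clip [156.6, 276.0, 190.6, 298.2] 0.68 [0.49664434 0.31148286 0.067     ]
clip [204.3, 286.2, 216.8, 296.6] 0.46 [0.487476   0.23018005 0.067     ]
lever_tip [155.2, 274.9, 189.6, 299.4] 0.92 [0.49400775 0.31359935 0.067     ]
```

View pics/t5.png

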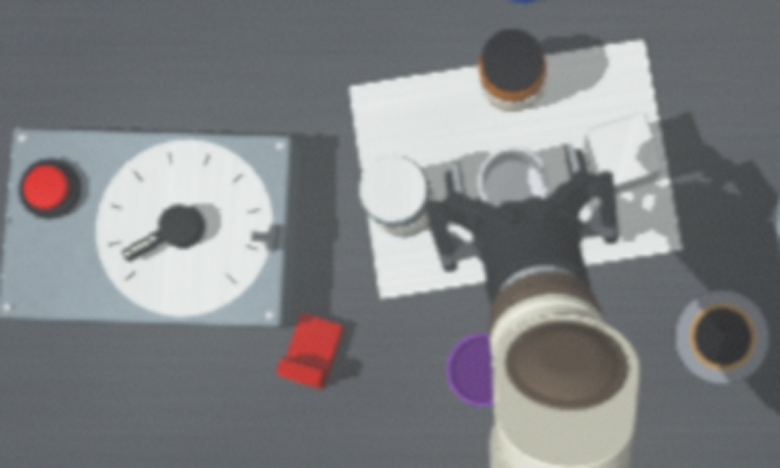

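The cup stands released on the sheet (top view, rim at crop (513,175)), and the bystanders look unmoved. The clip is at crop (270,237) and the lever points down-left, which means about 210° of clockwise turning. Next: refine the dial geometry and plan the hover.

```bash
cat >> kin.py <<'E'
def down(jaw): # tool down, tool y at world angle jaw
    a=np.radians(jaw); y=np.array([np.cos(a),np.sin(a),0]); z=np.array([0,0,-1.]); return R.from_matrix(np.c_[np.cross(y,z),y,z])
E
python3 - <<'E'
from kin import *
im=cv2.imread('pics/top0.png'); g=im.min(axis=2).astype(np.uint8)
m=(g>165).astype(np.uint8); m[:, :130]=0; m[:,225:]=0; m[:240]=0; m[345:]=0
cs,_=cv2.findContours(m,cv2.RETR_EXTERNAL,cv2.CHAIN_APPROX_NONE); c=max(cs,key=cv2.contourArea)
h=cv2.convexHull(c); e=cv2.fitEllipse(h); print("disc",e)
for z in (.06,.063): print(ray('top',e[0],z))
A=ray('top',e[0],.062)
P=A+np.r_[.044*np.cos(1.97),.044*np.sin(1.97),0]; P[2]=.30
print(A,P,ik(P,down(203)))
K=np.array(bot.get_calibration('wrist')['intrinsics']); Tc=np.array(bot.get_calibration('wrist')['T_tool_cam'])
for dz in (.22,.28,.34):
  for off in (0,.05,.1):
    T=np.eye(4);T[:3,:3]=down(203).as_matrix();T[:3,3]=np.r_[A[:2],dz]+ down(203).apply([off,0,0]); W=T@Tc
    out=[]
    for a in (0,90,180,270):
        q=A+.08*np.r_[np.cos(np.radians(a)),np.sin(np.radians(a)),0]; p=K@(W[:3,:3].T@(q-W[:3,3])); out.append((p[:2]/p[2]).round().tolist())
    print(dz,off,out,ik(T[:3,3],down(203)))
E
```

```text
disc ((180.4900665283203, 287.4022216796875), (68.35548400878906, 70.65985870361328), 43.529293060302734)
[0.49716166 0.30355617 0.06      ]
[0.49685886 0.30290642 0.063     ]
[0.49695979 0.303123   0.062     ] [0.47985766 0.34366332 0.3       ] (array([ 35.6,  12.9,  26.7, 103.9,  -0. , -77.4]), np.float64(1.7201353799229863e-18))
0.22 0 [[228.0, 184.0], [287.0, 312.0], [418.0, 263.0], [369.0, 125.0]] (array([ 31.4,   9.1,  13.3,  94.2,   0. , -81.6]), np.float64(9.480128460719421e-23))
0.22 0.05 [[232.0, 247.0], [289.0, 365.0], [414.0, 320.0], [367.0, 194.0]] (array([ 26.5,   8.4,  12.5,  94.1,   0. , -86.5]), np.float64(7.690029319214272e-24))
0.22 0.1 [[236.0, 306.0], [290.0, 415.0], [410.0, 373.0], [365.0, 257.0]] (array([ 21.5,   8.3,  12.4,  94.1,  -0. , -91.5]), np.float64(1.4213852284919927e-23))
0.28 0 [[244.0, 176.0], [293.0, 285.0], [403.0, 243.0], [361.0, 127.0]] (array([ 31.4,  10.8,  22. , 101.2,  -0. , -81.6]), np.float64(1.8687991587602317e-28))
0.28 0.05 [[246.0, 230.0], [294.0, 332.0], [400.0, 293.0], [360.0, 185.0]] (array([ 26.5,  10.1,  21.2, 101.1,   0. , -86.5]), np.float64(8.03405528161417e-29))
0.28 0.1 [[249.0, 281.0], [295.0, 376.0], [398.0, 339.0], [358.0, 238.0]] (array([ 21.5,  10. ,  21.1, 101.1,   0. , -91.5]), np.float64(1.4945216368495534e-29))
0.34 0 [[255.0, 171.0], [297.0, 266.0], [393.0, 229.0], [356.0, 129.0]] (array([ 31.4,  13.8,  32.6, 108.7,   0. , -81.6]), np.float64(3.9530274171968034e-25))
0.34 0.05 [[257.0, 218.0], [298.0, 307.0], [390.0, 273.0], [355.0, 178.0]] (array([ 26.5,  13.1,  31.6, 108.6,   0. , -86.5]), np.float64(1.0114614289464922e-27))
0.34 0.1 [[259.0, 262.0], [298.0, 346.0], [389.0, 313.0], [354.0, 225.0]] (array([ 21.5,  12.9,  31.5, 108.6,   0. , -91.5]), np.float64(2.7425242408103206e-29))
```

```bash
python3 -m pendant '[[[-2.0,0,-2.2,0,0.06,0,100],[-2.0,0,-2.2,0,0.06,0,100],[-1.4,0,-1.6,0,0.06,0,100]]]'
python3 - <<'E'
from kin import *
st(); o=bot.get_obs(); p=np.array(o["ee_pos"]); r=R.from_euler('xyz',o["tcp_rot"],degrees=True); Tt=down(203); w=(r.inv()*Tt).as_rotvec(); n=int(np.ceil(np.degrees(np.linalg.norm(w))/6.5)); n=max(n,12)
print(n); rows_for([(p+(np.array([.497,.303,.225])-p)*i/n, r*R.from_rotvec(w*i/n)) for i in range(1,n+1)],100)
E
```

```text
time: 20.08
ee_pos: [0.5368, 0.0139, 0.2351]
tcp_rot: [179.3, 34.4, -170.8]
wrist_force: [-0.6, -0.3, 0.2]
opening: 0.0856
{'time': 20.083, 'q': [-2.261, -31.069, -27.273, 60.038, 7.075, -9.491], 'ee_pos': [0.537, 0.014, 0.235], 'tcp_rot': [179.349, 34.4, -170.821], 'wrist_force': [-0.564, -0.285, 0.213], 'opening': 0.086}
17
end q [ 31.4   9.2  14.   94.8   0.  -81.6]
[[[0.0,1.7,0.1,-0.031,0.026,-0.103,100],[-0.2,1.7,0.1,-0.031,0.026,-0.103,100],[-0.4,1.7,0.2,-0.031,0.026,-0.103,100],[-0.5,1.6,0.2,-0.031,0.026,-0.103,100],[-0.7,1.5,0.3,-0.031,0.026,-0.103,100]]]
[[[-0.9,1.5,0.3,-0.031,0.026,-0.103,100],[-1.0,1.4,0.3,-0.031,0.026,-0.103,100],[-1.2,1.2,0.3,-0.031,0.026,-0.103,100],[-1.3,1.1,0.3,-0.031,0.026,-0.103,100],[-1.4,0.9,0.3,-0.031,0.026,-0.103,100]]]
[[[-1.5,0.8,0.3,-0.031,0.026,-0.103,100],[-1.6,0.6,0.3,-0.031,0.026,-0.103,100],[-1.6,0.4,0.3,-0.031,0.026,-0.103,100],[-1.7,0.3,0.2,-0.031,0.026,-0.103,100],[-1.7,0.1,0.2,-0.031,0.026,-0.103,100]]]
[[[-1.7,-0.1,0.2,-0.031,0.026,-0.103,100],[-1.7,-0.3,0.1,-0.031,0.026,-0.103,100]]]
```

```bash
python3 -m pendant '[[[0,1.7,0,-0.031,0.026,-0.103,100],[-0.2,1.7,0,-0.031,0.026,-0.103,100],[-0.4,1.7,0.1,-0.031,0.026,-0.103,100],[-0.5,1.6,0.1,-0.031,0.026,-0.103,100],[-0.7,1.5,0.2,-0.031,0.026,-0.103,100]]]' 20
python3 -m pendant '[[[-0.9,1.5,0.2,-0.031,0.026,-0.103,100],[-1.0,1.4,0.3,-0.031,0.026,-0.103,100],[-1.2,1.2,0.3,-0.031,0.026,-0.103,100],[-1.3,1.1,0.3,-0.031,0.026,-0.103,100],[-1.4,0.9,0.3,-0.031,0.026,-0.103,100]]]'
python3 -m pendant '[[[-1.5,0.8,0.3,-0.031,0.026,-0.103,60],[-1.6,0.6,0.3,-0.031,0.026,-0.103,60],[-1.6,0.4,0.3,-0.031,0.026,-0.103,60],[-1.7,0.3,0.2,-0.031,0.026,-0.103,60],[-1.7,0.1,0.2,-0.031,0.026,-0.103,60]]]'
python3 -m pendant '[[[-1.7,-0.1,0.2,-0.031,0.026,-0.103,60],[-1.7,-0.3,0.1,-0.031,0.026,-0.103,60],[0,0,0,0,0,0,60]]]'
python3 - <<'E'
from kin import *
st(); im=bot.camera('wrist'); cv2.imwrite('pics/w6.png',im[:,:,::-1])
for t,z in dict(dial_axis=.06,lever_tip=.078,clip_point=.078,clip=.06).items():
  for m in bot.mark_of('wrist',t)[:2]: print(t,np.round(m["uv"],1),round(m["confidence"],2),ray('wrist',m["uv"],z).round(4))
A=np.array([.497,.303,.062])
# rectify the panel plane around the dial, 3 px/mm, x world right, y world up
S=3;N=660
pts=np.array([[-.1,-.1],[.1,-.1],[.1,.1],[-.1,.1]]); src=np.float32([proj('wrist',A+np.r_[p,0]) for p in pts]); dst=np.float32([[ (p[0]*1000+110)*S,(110-p[1]*1000)*S] for p in pts])
rec=cv2.warpPerspective(im[:,:,::-1],cv2.getPerspectiveTransform(src,dst),(N,N)); cv2.imwrite('pics/rec.png',rec[30:630])
E
```

```text
time: 20.5
ee_pos: [0.5255, 0.0989, 0.2446]
tcp_rot: [-172.3, 24.8, -136.3]
wrist_force: [0.9, -0.4, 0.9]
opening: 0.0853
time: 20.92
ee_pos: [0.5115, 0.1879, 0.2429]
tcp_rot: [-171.6, 12.5, -105.1]
wrist_force: [0.1, 0.1, 0.2]
opening: 0.0858
time: 21.33
ee_pos: [0.4959, 0.2763, 0.2379]
tcp_rot: [-177.3, 1.5, -74.9]
wrist_force: [0.2, 0.3, 0.6]
opening: 0.0514
time: 21.58
ee_pos: [0.4889, 0.3148, 0.2328]
tcp_rot: [178.7, -1.9, -62.0]
wrist_force: [0.8, 1.5, 0.1]
opening: 0.0516
{'time': 21.583, 'q': [33.63, 10.992, 16.916, 97.388, -1.734, -84.327], 'ee_pos': [0.489, 0.315, 0.233], 'tcp_rot': [178.713, -1.869, -62.0], 'wrist_force': [0.834, 1.464, 0.061], 'opening': 0.052}
dial_axis [314.2 213.9] 0.94 [0.499  0.3026 0.06  ]
lever_tip [315.3 280.6] 0.93 [0.4751 0.347  0.078 ]
clip_point [352.7 151.3] 0.74 [0.4964 0.2442 0.078 ]
```

View pics/rec.png

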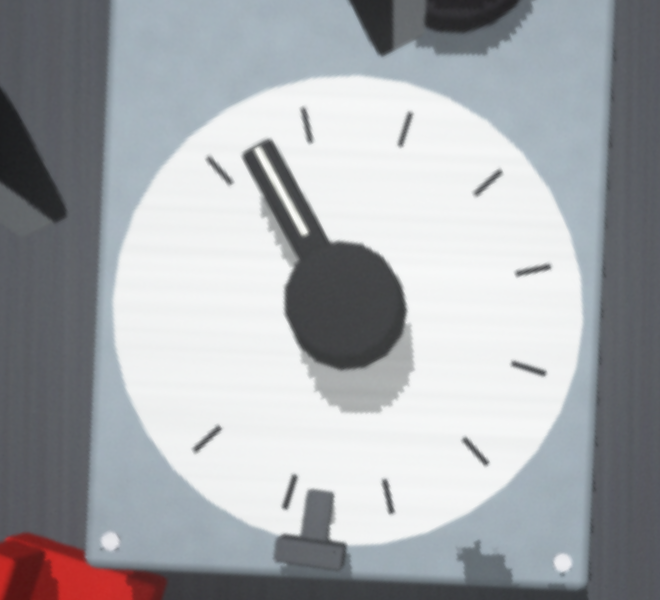

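Rectified wrist view: disc centre (347,310), lever at about 119° world, clip bar at (318,515) so its direction is about -98.5°, box yaw about -2.4°. These agree with the stated 135° zero and the 1.9–4.3 rad clip range. Next I'll hover over the lever, settle, and refine the axis numerically.

Run:
```python
from kin import *
o=bot.get_obs();p=np.array(o["ee_pos"]);r=R.from_euler('xyz',o["tcp_rot"],degrees=True);T=down(208.9);n=3
w=(r.inv()*T).as_rotvec(); rows_for([(p+(np.array([.4767,.341,.205])-p)*i/n, r*R.from_rotvec(w*i/n)) for i in range(1,n+1)],40)
```

```text
end q [ 35.6   9.4  12.   92.6   0.  -83.3]
[[[-1.1,-0.1,1.0,0.006,-0.01,-0.009,40],[-1.1,-0.1,1.0,0.006,-0.01,-0.009,40],[-1.1,-0.1,1.0,0.006,-0.01,-0.009,40]]]
```

```bash
python3 -m pendant '[[[-1.1,-0.1,1.0,0.006,-0.01,-0.009,40],[-1.1,-0.1,1.0,0.006,-0.01,-0.009,40],[-1.1,-0.1,1.0,0.006,-0.01,-0.009,40],[0,0,0,0,0,0,40],[0,0,0,0,0,0,40]]]' >/dev/null
cat > dial.py <<'E'
from kin import *
def look(name='wrist',lever=True):
    K,T=cal(name); st(); im=bot.camera(name)[:,:,::-1]
    c0=T[:3,3]
    def pr(P): q=K@(T[:3,:3].T@(P-c0)); return q[:2]/q[2]
    A=np.array([.498,.3025,.062]); S=3
    pts=np.array([[-.1,-.1],[.1,-.1],[.1,.1],[-.1,.1]]); src=np.float32([pr(A+np.r_[p,0]) for p in pts]); dst=np.float32([[(p[0]*1000+110)*S,(110-p[1]*1000)*S] for p in pts])
    rec=cv2.warpPerspective(im,cv2.getPerspectiveTransform(src,dst),(660,660))
    w=lambda uv:A+np.r_[(uv[0]/S-110)/1000,(110-uv[1]/S)/1000,0]
    at=lambda P,z:c0+(P-c0)*(c0[2]-z)/(c0[2]-.062)
    g=rec.min(axis=2); m=cv2.morphologyEx((g>195).astype(np.uint8),cv2.MORPH_OPEN,np.ones((9,9)))
    cs,_=cv2.findContours(m,cv2.RETR_EXTERNAL,cv2.CHAIN_APPROX_NONE); c=max(cs,key=cv2.contourArea).reshape(-1,2).astype(float)
    # robust circle through outer edge
    cen=np.array([330.,330.])
    f=lambda p:np.hypot(*(c-p[:2]).T)-p[2]
    s=least_squares(f,[330,330,234],loss='soft_l1',f_scale=1.5); Ax=w(s.x[:2]); print("axis",Ax.round(4),"r mm",s.x[2]/3)
    cv2.imwrite('pics/rec2.png',rec); 
    return rec,s.x,w,at,Ax
if __name__=="__main__":
    rec,s,w,at,Ax=look()
    g=rec.max(axis=2); yy,xx=np.mgrid[:660,:660]; rr=np.hypot(xx-s[0],yy-s[1])/3; ang=np.degrees(np.arctan2(-(yy-s[1]),xx-s[0]))
    for a,b,nm in((30,50,'lever'),(63,74,'clip')):
        m=(rr>a)&(rr<b)&(g<110)
        if nm=='clip': m&=(abs(ang+98)<12)
        else: m&=(g<90)
        ys,xs=np.nonzero(m); print(nm,m.sum())
        if m.sum():
            z=.086 if nm=='lever' else .065; P=at(w((xs.mean(),ys.mean())),z)-Ax; print(np.degrees(np.arctan2(P[1],P[0])),np.hypot(*P[:2]))
E
python3 dial.py
```

```text
{'time': 22.25, 'q': [35.167, 8.809, 11.661, 92.313, -0.009, -83.064], 'ee_pos': [0.478, 0.337, 0.208], 'tcp_rot': [-179.464, 0.056, -61.768], 'wrist_force': [0.893, 0.254, 0.772], 'opening': 0.034}
axis [0.5013 0.3037 0.062 ] r mm 76.99843765688179
lever 1241
121.23465496509499 0.034094018920553346
clip 487
-98.97184194455633 0.06918564545573791
```

```bash
python3 -m pendant '[[[-0.2,0,2.6,0,0.003,0.01,35],[-0.2,0,2.6,0,0.003,0.01,35],[-0.1,0,2.6,0.003,0,0,35],[0,0,2.4,0.003,0,0,35],[0,0,1.8,0,0,0,35]]]'
python3 - <<'E'
from kin import *
st(); plan([.477,.3415,.070],down(210),2,30)
E
```

```text
time: 22.72
ee_pos: [0.4829, 0.34, 0.0944]
tcp_rot: [-178.2, -0.3, -63.4]
wrist_force: [-0.7, -1.3, -0.7]
opening: 0.0297
{'time': 22.717, 'q': [35.406, 8.21, -1.544, 78.489, -0.531, -81.185], 'ee_pos': [0.483, 0.34, 0.094], 'tcp_rot': [-178.182, -0.255, -63.422], 'wrist_force': [-0.664, -1.318, -0.663], 'opening': 0.03}
deg/row 1.94 mm/row 12.6
[[[-0.2,0.3,1.2,-0.016,-0.003,-0.03,30],[-0.2,0.2,1.2,-0.016,-0.003,-0.03,30]]]
```

```bash
python3 -m pendant '[[[-0.2,0.3,1.2,-0.016,-0.003,-0.03,30],[-0.2,0.2,1.2,-0.016,-0.003,-0.03,30],[0,0,0,0,0,0,20],[0,0,0,0,0,0,20]]]'
cat > arc.py <<'E'
from kin import *
import sys
AX=np.array([.499,.3034]);
def arc(end,step=6,nmax=15,z=.070,g=20):
    st(); o=bot.get_obs(); r=R.from_euler('xyz',o["tcp_rot"],degrees=True).as_matrix(); jaw=np.degrees(np.arctan2(r[1,1],r[0,1]))
    p=np.array(o["ee_pos"][:2])-AX; pos=np.degrees(np.arctan2(p[1],p[0])); cur=pos
    print("jaw-90",(jaw-90+180)%360-180,"pos",pos,"rad",np.hypot(*p))
    if cur<end-5: cur+=360
    n=min(nmax,int(np.ceil((cur-end)/step))); 
    if n<1: n=1
    E=max(end,cur-n*step); poses=[]
    for i in range(1,n+1):
        a=cur+(E-cur)*i/n; c=np.radians(a); poses.append((np.r_[AX+.044*np.array([np.cos(c),np.sin(c)]),z],down(a+90)))
    rows_for(poses,g)
if __name__=="__main__": arc(float(sys.argv[1]))
E
python3 arc.py -98.8
```

```text
time: 23.05
ee_pos: [0.4777, 0.3378, 0.068]
tcp_rot: [179.8, -0.0, -60.2]
wrist_force: [0.2, -0.9, -0.2]
opening: 0.0173
{'time': 23.05, 'q': [35.273, 9.906, -2.533, 77.775, -0.019, -84.515], 'ee_pos': [0.478, 0.338, 0.068], 'tcp_rot': [179.789, -0.04, -60.211], 'wrist_force': [0.246, -0.899, -0.153], 'opening': 0.017}
jaw-90 119.78864146399945 pos 121.77108264246664 rad 0.04044116657036521
end q [31.3 15.3  4.  78.7 -0.  -0.4]
[[[-0.3,-0.4,-0.2,0.004,-0.001,0.07,20],[0.0,-0.5,0.0,0.0,0.0,0.105,20],[0.0,-0.5,0.0,0.0,0.0,0.105,20],[0.0,-0.5,0.0,0.0,0.0,0.105,20],[0.0,-0.5,0.0,0.0,0.0,0.105,20]]]
[[[0.0,-0.5,0.0,-0.0,-0.0,0.105,20],[0.0,-0.5,0.0,0.0,0.0,0.105,20],[0.0,-0.5,0.0,0.0,0.0,0.105,20],[0.0,-0.5,0.0,0.0,0.0,0.105,20],[0.0,-0.5,0.0,0.0,0.0,0.105,20]]]
[[[0.0,-0.5,0.0,0.0,0.0,0.105,20],[0.0,-0.5,0.0,0.0,0.0,0.105,20],[0.0,-0.5,0.0,0.0,0.0,0.105,20],[0.0,-0.5,0.0,0.0,0.0,0.105,20],[0.0,-0.5,0.0,0.0,0.0,0.105,20]]]
```

```bash
python3 -m pendant '[[[-0.3,-0.4,-0.2,0.004,0,0.07,20],[0,-0.5,0,0,0,0.105,20],[0,-0.5,0,0,0,0.105,20],[0,-0.5,0,0,0,0.105,20],[0,-0.5,0,0,0,0.105,20]]]'
python3 -m pendant '[[[0,-0.5,0,0,0,0.105,20],[0,-0.5,0,0,0,0.105,20],[0,-0.5,0,0,0,0.105,20],[0,-0.5,0,0,0,0.105,20],[0,-0.5,0,0,0,0.105,20]]]'
python3 arc.py -98.8
```

```text
time: 23.47
ee_pos: [0.5006, 0.3468, 0.0767]
tcp_rot: [-179.7, 0.1, -89.7]
wrist_force: [-2.1, -0.7, -1.9]
opening: 0.0171
time: 23.88
ee_pos: [0.527, 0.3411, 0.0841]
tcp_rot: [-179.7, 0.6, -121.8]
wrist_force: [-1.8, 1.5, -1.1]
opening: 0.0171
{'time': 23.883, 'q': [32.918, 14.583, 4.728, 79.527, -0.015, -25.316], 'ee_pos': [0.527, 0.341, 0.084], 'tcp_rot': [-179.722, 0.551, -121.764], 'wrist_force': [-1.827, 1.491, -1.101], 'opening': 0.017}
jaw-90 58.23329235410216 pos 53.39484605266664 rad 0.04692119563113999
warn 0 2.9446709065949316e-29 [-0.5  0.5 -1.  -0.8  0.  10.3]
big 0 10.857279265810028 1.5123884613577683
end q [27.4 11.8 -0.1 78.   0.  64. ]
[[[0.4,-0.4,1.4,-0.004,0.01,0.189,20],[0.0,-0.5,0.0,0.0,0.0,0.105,20],[0.0,-0.5,0.0,0.0,0.0,0.105,20],[0.0,-0.5,0.0,0.0,0.0,0.105,20],[0.0,-0.5,0.0,0.0,0.0,0.105,20]]]
[[[0.0,-0.5,0.0,0.0,0.0,0.105,20],[0.0,-0.5,0.0,0.0,0.0,0.105,20],[0.0,-0.5,0.0,0.0,0.0,0.105,20],[0.0,-0.5,0.0,0.0,0.0,0.105,20],[0.0,-0.5,0.0,0.0,0.0,0.105,20]]]
[[[0.0,-0.5,0.0,0.0,0.0,0.105,20],[0.0,-0.5,0.0,0.0,0.0,0.105,20],[0.0,-0.5,0.0,0.0,0.0,0.105,20],[0.0,-0.5,0.0,0.0,0.0,0.105,20],[0.0,-0.5,0.0,0.0,0.0,0.105,20]]]
```

The tool drifts upward about 1.5 mm per row. I'll compensate.

```bash
python3 -m pendant '[[[0.1,-0.2,0.8,0,0,0.07,20],[0.1,-0.4,0.8,0,0.005,0.12,20],[0.1,-0.5,0.3,0,0,0.12,20],[0,-0.5,0.2,0,0,0.11,20],[0,-0.5,0.2,0,0,0.105,20]]]'
python3 arc.py -98.8 | head -3
python3 -m pendant '[[[0,-0.5,0.2,0,0,0.105,20],[0,-0.5,0.2,0,0,0.105,20],[0,-0.5,0.2,0,0,0.105,20],[0,-0.5,0.2,0,0,0.105,20],[0,-0.5,0.2,0,0,0.105,20]]]'
python3 arc.py -98.8
```

```text
time: 24.3
ee_pos: [0.5439, 0.3245, 0.0705]
tcp_rot: [179.9, 1.0, -153.6]
wrist_force: [-2.5, 0.7, -0.0]
opening: 0.0174
{'time': 24.3, 'q': [30.815, 15.125, 3.873, 77.696, 0.021, 4.454], 'ee_pos': [0.544, 0.325, 0.07], 'tcp_rot': [179.897, 1.047, -153.64], 'wrist_force': [-2.52, 0.67, -0.002], 'opening': 0.017}
jaw-90 26.361779623291397 pos 25.217910500004244 rad 0.04962391945468434
big 0 7.219828503583177 0.746948148068572
time: 24.72
ee_pos: [0.5535, 0.3005, 0.0692]
tcp_rot: [178.9, 1.3, 174.3]
wrist_force: [-0.6, 1.4, 0.1]
opening: 0.0172
{'time': 24.717, 'q': [28.418, 13.996, 2.358, 76.651, 0.185, 34.113], 'ee_pos': [0.554, 0.301, 0.069], 'tcp_rot': [178.887, 1.312, 174.294], 'wrist_force': [-0.648, 1.43, 0.142], 'opening': 0.017}
jaw-90 -5.680202163498052 pos -2.9987686888603133 rad 0.05457608622637998
end q [ 27.6   6.3  -6.3  77.3  -0.  120.6]
[[[1.1,-0.5,-0.1,0.02,0.022,0.058,20],[0.0,-0.5,0.0,0.0,0.0,0.105,20],[0.0,-0.5,0.0,0.0,0.0,0.105,20],[0.0,-0.5,0.0,0.0,0.0,0.105,20],[0.0,-0.5,0.0,0.0,0.0,0.105,20]]]
[[[0.0,-0.5,0.0,0.0,0.0,0.105,20],[0.0,-0.5,0.0,0.0,0.0,0.105,20],[0.0,-0.5,0.0,0.0,0.0,0.105,20],[0.0,-0.5,0.0,0.0,0.0,0.105,20],[0.0,-0.5,0.0,0.0,0.0,0.105,20]]]
[[[0.0,-0.5,0.0,0.0,0.0,0.105,20],[0.0,-0.5,0.0,0.0,0.0,0.105,20],[0.0,-0.5,0.0,0.0,0.0,0.105,20],[0.0,-0.5,0.0,0.0,0.0,0.105,20],[0.0,-0.5,0.0,0.0,0.0,0.105,20]]]
```

```bash
python3 -m pendant '[[[0.6,-0.5,0.1,0.015,0.015,0.06,20],[0.5,-0.5,0.1,0.005,0.007,0.1,20],[0.2,-0.5,0.1,0,0,0.105,20],[0.2,-0.5,0.1,0,0,0.105,20],[0.2,-0.5,0.1,0,0,0.105,20]]]'
python3 arc.py -98.8 | sed -n 2,3p
python3 -m pendant '[[[0.2,-0.5,0.1,0,0,0.105,20],[0.2,-0.5,0.1,0,0,0.105,20],[0.2,-0.5,0.1,0,0,0.105,20],[0.2,-0.5,0.1,0,0,0.105,20],[0.2,-0.5,0.1,0,0,0.105,20]]]'
python3 arc.py -98.8
```

```text
time: 25.13
ee_pos: [0.5357, 0.2801, 0.0731]
tcp_rot: [179.2, 0.4, 145.2]
wrist_force: [1.0, 1.0, -0.5]
opening: 0.0172
jaw-90 -34.82660538996666 pos -32.41063926604978 rad 0.0434542104254857
end q [ 27.8   5.9  -6.9  77.3  -0.  126.6]
time: 25.55
ee_pos: [0.5165, 0.27, 0.0772]
tcp_rot: [178.1, -0.0, 113.0]
wrist_force: [1.8, 0.4, -1.2]
opening: 0.0169
{'time': 25.55, 'q': [27.665, 7.248, -4.52, 76.295, -0.138, 94.69], 'ee_pos': [0.516, 0.27, 0.077], 'tcp_rot': [178.058, -0.02, 112.973], 'wrist_force': [1.75, 0.434, -1.156], 'opening': 0.017}
jaw-90 -67.02774860214227 pos -62.41122674242741 rad 0.0377186317670236
end q [ 27.8   5.9  -6.9  77.3  -0.  126.6]
[[[-0.6,-0.4,0.7,0.034,-0.001,0.01,20],[0.0,-0.4,0.0,0.0,0.0,0.091,20],[0.0,-0.4,0.0,0.0,0.0,0.091,20],[0.0,-0.4,0.0,0.0,0.0,0.091,20],[0.0,-0.4,0.0,0.0,0.0,0.091,20]]]
[[[0.0,-0.4,0.0,0.0,0.0,0.091,20],[0.0,-0.4,0.0,0.0,0.0,0.091,20]]]
```

```bash
python3 -m pendant '[[[-0.3,-0.4,0.5,0.017,0,0.01,20],[-0.3,-0.4,0.3,0.01,0,0.07,20],[0,-0.4,0.2,0,0,0.091,20],[0,-0.4,0.2,0,0,0.091,20],[0,-0.4,0.2,0,0,0.091,20]]]'
python3 -m pendant '[[[0,-0.3,0.1,0,0,0.09,20],[0,0,0,0,0,0,20]]]'
python3 arc.py -98.8
```

```text
time: 25.97
ee_pos: [0.5045, 0.2583, 0.0705]
tcp_rot: [179.0, -0.4, 92.2]
wrist_force: [0.7, 1.2, 0.5]
opening: 0.017
time: 26.13
ee_pos: [0.5025, 0.2576, 0.0712]
tcp_rot: [179.0, -0.6, 86.7]
wrist_force: [-0.2, -0.7, 0.3]
opening: 0.0174
{'time': 26.133, 'q': [27.151, 5.715, -6.848, 76.287, -0.021, 120.435], 'ee_pos': [0.503, 0.258, 0.071], 'tcp_rot': [178.998, -0.564, 86.721], 'wrist_force': [-0.24, -0.726, 0.31], 'opening': 0.017}
jaw-90 -93.2892025167243 pos -85.622881601636 rad 0.0459469029696721
end q [ 27.8   5.9  -6.9  77.3  -0.  126.6]
[[[0.2,-0.4,0.1,0.018,-0.009,-0.057,20],[0.0,-0.3,0.0,0.0,0.0,0.077,20],[0.0,-0.3,0.0,0.0,0.0,0.077,20]]]
```

```bash
python3 -m pendant '[[[0.1,-0.4,0.1,0.018,0.009,0.02,20],[0,-0.3,0,0,0,0.03,20],[0,-0.2,0,0,0,0.03,20],[0,0,0,0,0,0,20]]]'
python3 arc.py -98.8
```

```text
time: 26.47
ee_pos: [0.4951, 0.2585, 0.0723]
tcp_rot: [-179.8, -1.2, 82.6]
wrist_force: [0.1, 0.5, 0.3]
opening: 0.0169
{'time': 26.467, 'q': [27.023, 5.467, -6.994, 76.996, 1.072, 124.385], 'ee_pos': [0.495, 0.258, 0.072], 'tcp_rot': [-179.842, -1.191, 82.641], 'wrist_force': [0.107, 0.503, 0.256], 'opening': 0.017}
jaw-90 -97.35538076390688 pos -95.01121034851595 rad 0.04509139875215501
end q [ 27.8   5.9  -6.9  77.3  -0.  126.6]
[[[0.1,-0.3,0.2,-0.003,-0.021,0.025,20]]]
```

```bash
python3 -m pendant '[[[0,-0.4,0.1,0,-0.02,0.025,20],[0,0,0,0,0,0,20],[0,0,0,0,0,0,0],[0,0,0,0,0,0,0],[0,0,0,0,0,0,0]]]'
python3 arc.py -98.8
python3 -m pendant '[[[0,0,0,0,0,0,35],[0,0,0,0,0,0,35],[0,0,0,0,0,0,35],[0,0,-1.5,0,0,0,35],[0,0,-2.5,0,0,0,35]]]'
python3 -m pendant '[[[0,0,-3,0,0,0,35],[0,0,-3,0,0,0,35],[0,0,-3,0,0,0,35],[0,0,-2,0,0,0,35],[0,0,0,0,0,0,35]]]'
python3 - <<'E'
from kin import *
st(); K,T=cal('wrist'); A=np.array([.499,.3034,.062])
print([proj('wrist',A+.08*np.r_[np.cos(a),np.sin(a),0]).round().tolist() for a in (0,1.57,3.14,4.71)])
E
```

```text
time: 26.88
ee_pos: [0.4931, 0.2583, 0.0722]
tcp_rot: [-179.8, -0.1, 81.8]
wrist_force: [2.3, 0.7, -1.3]
opening: 0.0102
{'time': 26.883, 'q': [27.557, 5.841, -6.593, 77.632, 0.176, 125.751], 'ee_pos': [0.493, 0.258, 0.072], 'tcp_rot': [-179.843, -0.104, 81.806], 'wrist_force': [2.276, 0.737, -1.347], 'opening': 0.01}
jaw-90 -98.1935192970703 pos -97.45101366404329 rad 0.045477515985122584
end q [ 27.8   5.9  -6.9  77.3   0.  126.6]
[[[0.1,-0.1,0.2,-0.003,-0.002,0.011,20]]]
time: 27.3
ee_pos: [0.4901, 0.257, 0.1078]
tcp_rot: [-179.3, 0.1, 82.0]
wrist_force: [1.4, 0.8, 1.0]
opening: 0.0299
time: 27.72
ee_pos: [0.4902, 0.2571, 0.2261]
tcp_rot: [-179.3, -0.0, 82.1]
wrist_force: [1.4, -0.1, 0.6]
opening: 0.0301
{'time': 27.717, 'q': [27.465, 5.94, 10.529, 95.155, 0.406, 125.326], 'ee_pos': [0.49, 0.257, 0.226], 'tcp_rot': [-179.303, -0.004, 82.138], 'wrist_force': [1.414, -0.078, 0.615], 'opening': 0.03}
[[433.0, 146.0], [313.0, 47.0], [225.0, 175.0], [341.0, 260.0]]
```

```bash
python3 -m pendant '[[[0,0,0,0,0,0,35],[0,0,0,0,0,0,35]]]' >/dev/null; python3 dial.py
python3 - <<'E'
from kin import *
bot.camera('wrist')
for t,z in dict(dial_axis=.06,lever_tip=.078,clip_point=.078).items():
  for m in bot.mark_of('wrist',t)[:2]: print(t,np.round(m["uv"],1),round(m["confidence"],2),ray('wrist',m["uv"],z).round(4))
E
```

```text
{'time': 27.883, 'q': [27.476, 5.899, 10.572, 95.134, 0.429, 125.295], 'ee_pos': [0.49, 0.257, 0.227], 'tcp_rot': [-179.376, -0.085, 82.179], 'wrist_force': [0.265, -0.83, 0.67], 'opening': 0.03}
axis [0.5017 0.3039 0.062 ] r mm 76.70991703798906
lever 1293
-98.92520596577563 0.03539466188966367
clip 791
-97.86241764550066 0.06725539179530024
dial_axis [330.1 163.8] 0.9 [0.5001 0.301  0.06  ]
lever_tip [329.3 239.3] 0.91 [0.4922 0.2465 0.078 ]
clip_point [329.8 236.7] 0.89 [0.4929 0.2484 0.078 ]
```

View pics/rec2.png

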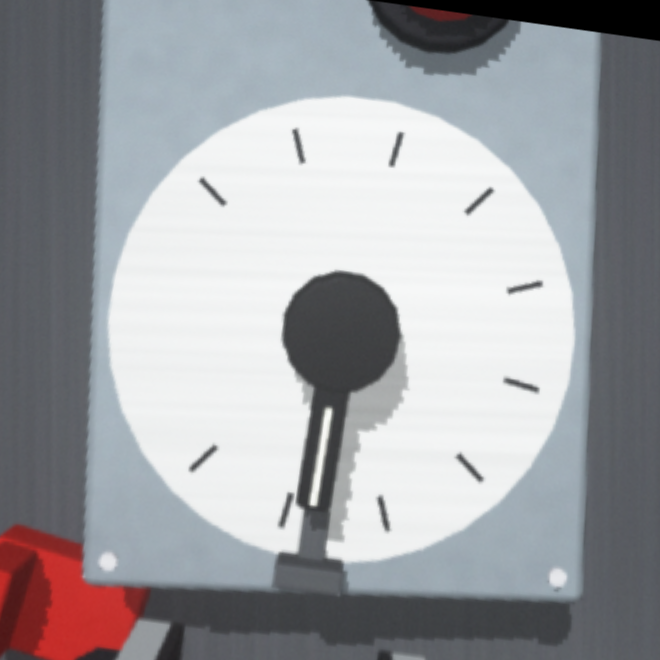

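The lever lies along the clip bar: lever line at about -98.8°, clip at -97.9 to -98.9°. The network's two points are 2 mm apart. A last numeric check, then I'll hand in.

Run:
```python
from h import *
bot.camera('top')
for t,z in dict(cup=.004,can=.004,jar=.004,tin=.004,tape=0,nut0=.06).items():
  for m in bot.mark_of('top',t)[:6]:
    if m["confidence"]>.4: print(t,np.round(m["uv"]),round(m["confidence"],2),ray('top',m["uv"],z)[:2].round(3))
st(); bot.job_done()
```

```text
cup [311. 191.] 0.73 [0.739 0.004]
cup [313. 269.] 0.62 [ 0.545 -0.002]
cup [294. 344.] 0.58 [0.369 0.043]
can [262. 281.] 0.89 [0.517 0.121]
jar [306. 228.] 0.85 [0.645 0.015]
jar [309. 270.] 0.48 [0.543 0.008]
tin [348. 262.] 0.93 [ 0.561 -0.085]
tape [387. 330.] 0.63 [ 0.4   -0.176]
nut0 [441. 272.] 0.57 [ 0.531 -0.296]
nut0 [424. 294.] 0.42 [ 0.478 -0.255]
nut0 [433. 307.] 0.42 [ 0.451 -0.275]
{'time': 28.483, 'q': [27.47, 5.922, 10.585, 95.158, 0.42, 125.306], 'ee_pos': [0.49, 0.257, 0.227], 'tcp_rot': [-179.354, -0.057, 82.162], 'wrist_force': [-0.146, -0.354, 0.108], 'opening': 0.03}
the job is handed in; nothing more can be done
```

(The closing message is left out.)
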